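Fit the rotor to the bench centrifuge and check that it runs free

ROBOT

A 6-joint arm with a two-finger parallel gripper is mounted at the origin on the work surface. World frame = base frame: x ahead of the robot, y to its left, z up, the work surface at z = 0. Lengths are in m, angles in rad, forces in N, time in s.
With the tool pointing down it reaches from about 0.35 to 0.775 m from the base axis. Payload 5.5 kg.
Tool frame: the origin (TCP) lies at the very end of the fingers, on their centre line; the grasp point (between the pads) lies env.hold_point_z behind it (env.hold_point_z is the distance from the TCP to the grasp point, in m); z points along the fingers, y is the line along which they close (so a half turn about z gives the same grasp; the last joint's range is limited). The gripper opens to 85 mm and grips with 20 to 120 N. Pads are 22 mm wide; open, the fingers measure 114 mm over their backs; the gripper's body (76 mm by 85 mm) begins 54 mm behind the grasp point. The pads swing forward as they close: fully open they stand 13 mm farther back than shut.
Start: joints at [1.159, 0.313, 0.046, 1.304, 0, 1.431], TCP at [0.154, 0.554, 0.202] pointing down, gripper open.
Joint ranges: [-2.76, 2.76], [-0.86, 1.69], [-1.03, 1.26], [-2.2, 2.34], [-1.47, 1.5], [-3.14, 3.14]. Speed limits (rad/s): [2.57, 2.57, 3.14, 3.14, 3.14, 3.14].

INTERFACE

Orientations are given as a unit quaternion [w, x, y, z].
In Python, from workcell import env gives the robot as it stands.
- The arm moves only by the tool carry_out, never from a script. Its argument "steps" is a list of rows, each a list of 3 entries, a list of its own where there are three numbers: the turn, a rotation vector about the tool's x, y, z in degrees, then the shift along the tool's x, y, z in cm, then the closure in counts, from 0 (fully open) to 255 (shut). A call has exactly 8 rows; each row is the pose to reach, as a shift and turn from the pose commanded when the call began, along the tool's axes at that moment; what a row does not reach only later rows make up. A row lasts 1/8 s, in which the tool goes at most 62.5 mm and 10.7 degrees, less where a joint would pass 70% of its speed; a pose out of reach is approached as far as the arm can. A call with a gripper value outside its range is refused whole. The fingers move at their own pace and stop on an object; "force" is the grip in N (left out, the last holds). Time passes only in rows, so rows that repeat a pose let the fingers close, or fill a call up. It gives the time, the measured TCP pose, the force, the opening and the grip force at its end, in the units of the state.
- env.get_state(): the state, without advancing time (a new reading comes with each control period).
- env.read_camera(name): name is "side" or "top" or "wrist"; returns (picture, depth): 384x512x3 uint8, red, green, blue; 384x512 float32, m along the optical axis (not along the pixel's ray), 0 where there is no reading.
- env.get_calibration(name): a dict with "fx", "fy", "cx", "cy" (pixels), "origin" and "orientation" of the camera in the world. Camera axes: x right, y up, looking along -z (the intrinsics and any distortion apply to the point x, -y, -z); pixel columns grow to the right and rows downward; lengths in m; the calibration is good to about 2 mm. A picture is of the moment at which its call begins: read the wrist's pose just before it. get_calibration takes no time and is no camera call; for the wrist camera it gives the pose at the moment of the call.
- env.hand_in(): hands the job in; it is judged then, once.
The state is a dict: "clock": time; "joint_pos": joint angles; "qvel": joint speeds; "tau": joint torques, N m; "tcp_pos": TCP position; "orientation": TCP orientation; "wrist_force": force on the tool from outside, world axes, zero at the start; "ft_torque": the same for the moment, N m; "finger_gap": finger opening in m; "grip_force": force on a finger pad.
Only numpy, scipy, OpenCV 4.12 (cv2) and the standard library are available. Lean on these libraries where they do the work, as an engineer would, in place of code of your own. Each camera call takes 0.05 s, during which the arm holds its last target. There are 200 camera calls.

TASK

Push the centrifuge's lid right back, lower the rotor gently onto the tapered spindle and turn it to and fro until it drops over the hidden drive pin and sits fully home. Let go of the knob, and with a fingertip against the rotor's arms rock it slowly a good way anticlockwise (seen from above) and then back clockwise to check that it runs free. Then swing the lid shut without slamming it, and leave the other things on the bench where they stand.

Things in the scene. Friction and masses are not known exactly. Their poses are not given: they have to be found in the camera images.
- centrifuge: Small white bench centrifuge, fixed to the bench. Origin: on the bench under the spindle axis; +x from its control nose (front, roughly towards the robot) to its hinge (back), z up. Housing 164 wide (y +-82), from x = -122 to +92; the nose (x below -82) is 62 high, the flat deck 65, with a bowl 134 across and 10 deep round the spindle. Hinge line: x = +80, z = 65, along y.
- lid (a joint): Angle of the clear lid (rad): 0 shut on the deck, 1.62 fully back against its stop, just past upright; starts half open over the bowl. The hinge is stiff and stays where left (0.17 N m, some 1 to 2 N at the tab). Shut, it is a hollow cover 152 wide, front edge 150 in front of the hinge line.
- lid_tab (a point): Middle of the blue finger tab (12 x 50 x 6) on the lid's free front edge, 160 from the hinge line and 4 above the rim's plane. Swings with the lid. Pushed away from the control nose it opens the lid further.
- lid_top (a point): Centre line of the lid's outer top face, 95 from the hinge along the lid and 68 from the rim's plane; its frame's z points out of the face. The flat face runs 10 to 118 from the hinge, then slopes to the front edge. Lid back: this face is upright, 66 to 71 behind the hinge line. Pushed here, the lid closes.
- drive (a joint): Turning of the motor spindle since the start (rad, anticlockwise from above is positive), 0 at the start. It turns without end both ways against slight motor drag (0.02 N m). It says nothing about where the cross pin points.
- spindle_top (a point): Centre of the top face of the steel spindle cone, 81 above the bench. The cone is 20 high, 16.6 across at the top and 27.2 at its foot, where a brass cross pin 5 thick and 36 long passes through on a diameter, its top 14 below this point. The pin's direction varies, is not reported, and is hidden once the rotor is on.
- rotor_knob (a point): Centre of the grey bar knob of the blue rotor (loose, 150 g, 110 across, upright on the bench at first), 46 above its underside and on its axis. Knob 26 long (this frame's x), 10 thick (y), 40 high. Hub below it 39 across, 26 high. Home on the spindle this point is 107 above the bench; resting on the pin about 113, until turned so that a slot meets the pin: left free it then drops.
- rotor_under (a point): Centre of the rotor's underside, frame as rotor_knob. A tapered bore here fits the cone; four slots, 9 deep, along this frame's +-x and +-y fit over the cross pin with about 0.15 rad play. The four arms, 13 to 17 wide, lie at 45 degrees to x and y; at 15 to 25 above this point they reach 45 to 50 from the axis. Their socket mouths, 34 high, lie 24 to 41 from the axis.
- tube_rack: Blue rack of small tubes, 60 (x) x 110 (y) x 45 high, loose. Origin under its centre.
- flask: Stoppered volumetric flask, bulb 62 across, 166 high, loose. Origin under its centre.
- cylinder: Measuring cylinder, foot 66 across, tube 29 across (33 at the lip), 182 high, loose. Origin under its centre.
- marker: Marker pen lying flat, about 121 long (x, from -53 to +68), 14 high, loose. Origin on the bench under it.
- beaker: Glass beaker 54 across, 72 high, loose. Origin under its centre.
- bottle: Amber reagent bottle 56 across, 112 high with black cap, loose. Origin under its centre.
- film_box: Yellow and blue card box 62 x 62 x 90 high, loose. Origin under its centre.
- dish: White weighing dish 68 across, 18 high, loose. Origin under its centre.

How it is judged:
By the outcome, as a careful person would: the job done as asked, in the order asked, and still so for the second after the job is handed in, with the robot touching nothing.
It also fails if it takes over 72 s, if anything falls off the work surface, if the arm or the gripper's body presses on something with over 40 N, if the wrist force passes 120 N, or if a joint passes its speed limit or range.

## Working session

There is one attempt and no reset: what is moved stays moved. The work goes in short steps, Python scripts to look and compute and a tool call to move; the robot and the scene stay as the last step left them, time stands still between calls to the robot, and variables do not carry over. Pictures are saved under pics/ and viewed, at most 10 in all, crops included, and the job is handed in when it is done.

Besides the shell and the picture viewer there is one more tool, called by a JSON object that holds its "method" and its "body". carry_out: Moves the arm, as the interface text tells. Its arguments: {"type":"object","properties":{"steps":{"type":"array","items":{"type":"array"}},"force":{"type":"number"}},"required":["steps"]}

```bash
mkdir -p pics; ls
cat > h.py <<'E'
import numpy as np, cv2
from scipy.spatial.transform import Rotation as R
from workcell import env
def rot(q): return R.from_quat([q[1],q[2],q[3],q[0]])
def cal(n):
    c=env.get_calibration(n); return c,np.array(c['origin']),rot(c['orientation'])
def cloud(n):
    c,o,r=cal(n); im,d=env.read_camera(n)
    v,u=np.mgrid[0:384,0:512]
    p=np.stack([(u-c['cx'])/c['fx']*d,-(v-c['cy'])/c['fy']*d,-d],-1)
    w=r.apply(p.reshape(-1,3)).reshape(384,512,3)+o; w[d==0]=np.nan
    return im,w
def tool():
    s=env.get_state(); return np.array(s['tcp_pos']),rot(s['orientation']),s
def save(n,im,s=1.5): cv2.imwrite('pics/'+n+'.png',cv2.resize(im[...,::-1],None,fx=s,fy=s))
E
python3 - <<'E'
from h import *
print(env.hold_point_z, env.get_state())
for n in ['top','side']:
    im,w=cloud(n); save(n+'0',im); np.savez('/tmp/'+n,im=im,w=w); print(env.get_calibration(n))
E
```

```text
pics
0.0187 {'clock': 0.0, 'joint_pos': array([1.15938437e+00, 3.14016027e-01, 4.49793076e-02, 1.30359903e+00,
       1.65523531e-05, 1.43120837e+00]), 'qvel': array([ 1.93857711e-04, -3.30781270e-04, -1.85393370e-05, -2.11462117e-04,
        9.82901390e-04,  4.80212131e-04]), 'tau': array([ 8.04133051e-04, -4.80624354e+01,  2.98534065e+01,  1.93365372e-02,
       -1.07353319e-04, -1.44032600e-05]), 'tcp_pos': array([0.15415087, 0.55336683, 0.20090017]), 'orientation': array([-2.58151501e-04,  1.35493906e-01,  9.90777753e-01, -8.82777490e-04]), 'wrist_force': array([0.36622319, 0.35003297, 1.6382783 ]), 'ft_torque': array([-0.01806463,  0.00636768, -0.00473934]), 'grip_force': 0.0, 'finger_gap': 0.08565473395017678}
{'fx': 499.3279399918824, 'fy': 499.3279399918824, 'cx': 252.94216990712985, 'cy': 195.79946472326563, 'origin': array([ 0.31829348, -0.02296989,  1.33351873]), 'orientation': array([-0.69727869, -0.06329229,  0.04929773,  0.71229646])}
{'fx': 436.6311087525602, 'fy': 436.6311087525602, 'cx': 263.1304820270122, 'cy': 183.5353269837666, 'origin': array([ 0.40027696, -0.95888521,  0.87815102]), 'orientation': array([ 0.90158152,  0.428336  , -0.02484078, -0.055335  ])}
```

View pics/top0.png

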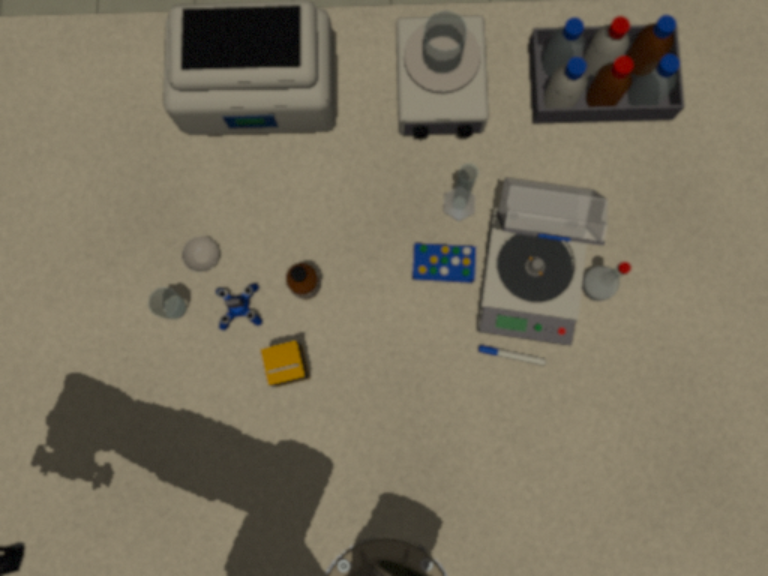

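View pics/side0.png

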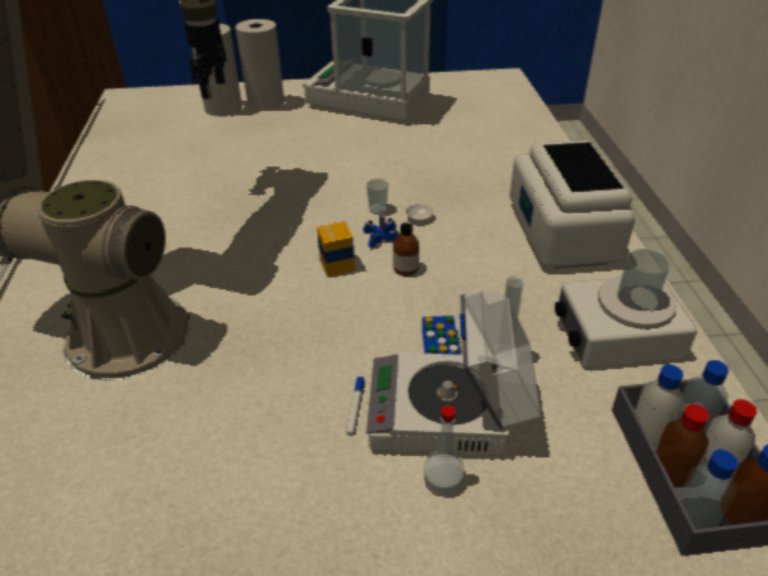

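The top view shows the rotor at (239,306), with film box, bottle, beaker and dish round it. The spindle is at (536,266), the lid's blue tab at (553,237), the flask at (602,282) and the marker in front of the nose. Now I'll measure.

```bash
cat >> h.py <<'E'
def ray(n,u,v,z):
    c,o,r=cal(n); d=r.apply([(u-c['cx'])/c['fx'],-(v-c['cy'])/c['fy'],-1]); return o+d*(z-o[2])/d[2]
E
python3 - <<'E'
from h import *
D=np.load('/tmp/top.npz'); im,w=D['im'],D['w']
hsv=cv2.cvtColor(im,cv2.COLOR_RGB2HSV)
def pr(t,*a): print(t,*[np.round(x,4) for x in a])
# rotor blue
m=cv2.inRange(hsv,(105,120,30),(130,255,255))
n,l,st,c=cv2.connectedComponentsWithStats(m)
for i in range(1,n):
    if st[i,4]>15:
        q=w[l==i]; pr('blue',st[i],c[i],np.nanmedian(q,0),np.nanmin(q[:,2]),np.nanmax(q[:,2]))
# bowl dark disc near (357,177)
g=im.max(2); sub=np.zeros_like(g); sub[145:210,320:395]=255
m=((g<75)&(sub>0)).astype(np.uint8)
n,l,st,c=cv2.connectedComponentsWithStats(m)
i=1+np.argmax(st[1:,4]); cs=max(cv2.findContours((l==i).astype(np.uint8),0,1)[0],key=cv2.contourArea)
e=cv2.fitEllipse(cv2.convexHull(cs)); print('bowl',e,st[i]); pr('ctr@.055..065',ray('top',*e[0],.055),ray('top',*e[0],.065))
z=w[...,2]
for r in range(165,192,3): print(r,np.round(z[r,345:372:3]*1000).astype(int))
print('knob');
for r in range(196,214,2): print(r,np.round(z[r,148:172:2]*1000).astype(int))
# deck points
mk=(z>.055)&(z<.070); mk[:, :315]=0; mk[:,390:]=0; mk[:140]=0; mk[232:]=0
p=w[mk][:,:2].astype(np.float32); print(cv2.minAreaRect(p), len(p))
E
```

```text
blue [436  11  14  14 149] [442.7785  17.5369] [ 0.9587 -0.493   0.141 ] 0.0499 0.1468
blue [376  12  13  15 143] [381.8741  19.2448] [ 0.958  -0.3392  0.1417] 0.0507 0.1486
blue [438  35  15  16 170] [445.3824  43.0882] [ 0.8893 -0.4943  0.1418] 0.0369 0.148
blue [377  38  14  15 159] [383.3836  44.6164] [ 0.8898 -0.3381  0.1421] 0.0074 0.1485
blue [150  78   7   7  23] [152.7391  80.4783] [0.8323 0.2573 0.0921] 0.0631 0.1087
blue [176  78   8   6  33] [179.8182  80.4545] [0.8324 0.1863 0.0859] 0.0639 0.1051
blue [359 156  21   5  51] [367.9216 157.902 ] [ 0.5813 -0.2712  0.2128] 0.0533 0.2179
blue [276 163  41  25 512] [294.248  175.9531] [ 0.5768 -0.1058  0.0352] -0.0013 0.0444
blue [152 197  14  16 110] [159.5636 204.8455] [0.5072 0.2481 0.0233] 0.0107 0.0327
blue [168 211   6   5  21] [170.8095 213.2381] [0.4875 0.2196 0.0212] 0.0069 0.0318
blue [320 231  11   5  41] [325.0976 232.9268] [ 0.4271 -0.1872  0.0139] 0.0066 0.0179
bowl ((356.5205078125, 177.21376037597656), (45.63087844848633, 50.940494537353516), 109.37458801269531) [ 332  155   51   46 1707]
ctr@.055..065 [ 0.5668 
[... 358 characters left out ...]
            55
                   58                   54 -9223372036854775808]
186 [53 50 56 51 55 58 52 55 57]
189 [60 51 51 56 57 59 54 58 54]
knob
196 [34 29 24 -3  1 19  3 25 27 24  1  4]
198 [26 22 27 25 26 31 22 21 23  6 -3  5]
200 [ 0 71 69 66 67 64 44 26 16  0 -2  4]
202 [-1 64 68 64 60 63 51 29 21  0  5  0]
204 [-4 -2 45 45 35 33 27 25 25  3 -2  2]
206 [-2 -2 19 30 23 26 26 25 28  3  3  6]
208 [ 0 24 27 23 21 25 23 25 27 28 32 -4]
210 [28 28 24 26 19 19 16 11 31 31 37 30]
212 [32 31 40 11  3 -1  5 -1 28 32 34 27]
((0.5473356246948242, -0.2636549770832062), (0.16482272744178772, 0.2131558358669281), 80.19364166259766) 3287<stdin>:18: RuntimeWarning: invalid value encountered in cast
```

```bash
cat >> h.py <<'E'
def go(p,yaw=None,tilt=0):
    """move numbers to TCP p; yaw = world angle (deg) of tool x with tool down; tilt = about tool y after"""
    t,r,s=tool(); x=r.apply([1,0,0])
    if yaw is None: yaw=np.degrees(np.arctan2(x[1],x[0]))
    g=R.from_euler('z',yaw,degrees=True)*R.from_euler('x',180,degrees=True)*R.from_euler('y',tilt,degrees=True)
    print('turn',np.round((r.inv()*g).as_rotvec(degrees=True),1),'shift cm',np.round(r.inv().apply(np.array(p)-t)*100,2))
def st():
    t,r,s=tool(); x=r.apply([1,0,0]); z=r.apply([0,0,1])
    print('t %.2f'%s['clock'],'tcp',np.round(t,4),'yaw %.1f'%np.degrees(np.arctan2(x[1],x[0])),'z',np.round(z,3),'F',np.round(s['wrist_force'],1),'gap %.4f'%s['finger_gap'],'j',np.round(s['joint_pos'],2))
E
python3 - <<'E'
from h import *
st(); c,o,r=cal('wrist'); t,q,s=tool()
print('cam in tool',q.inv().apply(o-t),'look',q.inv().apply(r.apply([0,0,-1])),'up',q.inv().apply(r.apply([0,1,0])))
go([.42,.12,.27],173); go([.47,-.255,.27],173)
D=np.load('/tmp/top.npz'); im,w=D['im'],D['w']; z=w[...,2]
m=np.zeros(z.shape,bool); m[168:185,345:370]=1
q=w[m&(z>.072)&(z<.09)]; print('spindle',len(q),np.median(q,0))
# nose/housing outline of pixels: white vs bench using height >0.045, sides
for r0 in range(160,226,8):
    c=np.where((z[r0,310:400]>.05)&(z[r0,310:400]<.075))[0]+310; print(r0,c.min(),c.max(),ray('top',c.min()-.5,r0,.065)[:2].round(4),ray('top',c.max()+.5,r0,.065)[:2].round(4))
E
```

```text
t 0.10 tcp [0.1542 0.5534 0.201 ] yaw 164.4 z [-0.001 -0.001 -1.   ] F [ 0.4 -0.6 -0.2] gap 0.0850 j [1.16 0.31 0.05 1.3  0.   1.43]
cam in tool [ 0.07545251 -0.00054272 -0.17239643] look [-0.29274827 -0.00127734  0.95618869] up [ 9.56189532e-01 -5.69887589e-04  2.92747764e-01]
turn [-0.1 -0.  -8.6] shift cm [-37.24 -34.63  -6.85]
turn [-0.1 -0.  -8.6] shift cm [-52.12 -69.41  -6.8 ]
spindle 51 [ 0.56565143 -0.26589374  0.07864494]
160 326 375 [ 0.6123 -0.1899] [ 0.6091 -0.319 ]
168 312 389 [ 0.5919 -0.1529] [ 0.5871 -0.3537]
176 324 388 [ 0.5701 -0.183 ] [ 0.5661 -0.3498]
184 323 399 [ 0.5492 -0.1795] [ 0.5445 -0.3766]
192 322 399 [ 0.5283 -0.1761] [ 0.5237 -0.3752]
200 321 385 [ 0.5076 -0.1727] [ 0.5038 -0.3383]
208 321 384 [ 0.487  -0.1719] [ 0.4833 -0.3345]
216 320 382 [ 0.4664 -0.1685] [ 0.4629 -0.3282]
224 343 381 [ 0.4447 -0.2259] [ 0.4426 -0.3244]
```

{"method": "carry_out", "body": {"steps": [[[0,0,-5],[-5,-5,-1],255],[[0,0,-5],[-10,-10,-3],255],[[0,0,-5],[-15,-15,-5],255],[[0,0,-5],[-20,-20,-6.8],255],[[0,0,-5],[-25,-24.5,-6.8],255],[[0,0,-5],[-29.5,-29,-6.8],255],[[0,0,-5],[-33.5,-33,-6.8],255],[[0,0,-5],[-37,-37,-6.8],255]], "force": 30}}

```text
clock: 1.1
tcp_pos: [0.3979, 0.1237, 0.2695]
orientation: [0.0, 0.092, 0.996, 0.0]
wrist_force: [0.1, 0.7, 0.6]
finger_gap: -0.0001
grip_force: 0.0
```

```bash
python3 -c "
from h import *
st(); go([.50,-.255,.27],170.2)"
```

```text
t 1.10 tcp [0.3979 0.1237 0.2695] yaw 169.4 z [ 0.  0. -1.] F [0.1 0.7 0.6] gap -0.0001 j [ 0.11 -0.01 -0.17  1.41  0.    0.29]
turn [ 0.   0.  -0.8] shift cm [-16.98 -35.35  -0.06]
```

{"method": "carry_out", "body": {"steps": [[[0,0,-0.8],[-2.5,-5.2,0],255],[[0,0,-0.8],[-5,-10.4,0],255],[[0,0,-0.8],[-7.5,-15.6,0],255],[[0,0,-0.8],[-10,-20.8,0],255],[[0,0,-0.8],[-12.5,-26,0],255],[[0,0,-0.8],[-15,-31.2,0],255],[[0,0,-0.8],[-17,-35.4,0],255],[[0,0,-0.8],[-17,-35.4,0],255]]}}

```text
clock: 2.1
tcp_pos: [0.4995, -0.2566, 0.2678]
orientation: [-0.001, 0.087, 0.996, 0.0]
wrist_force: [0.9, 0.8, -0.1]
finger_gap: 0.0002
grip_force: 0.0
```

```bash
python3 -c "
from h import *
st(); im,w=cloud('wrist'); save('wr1',im); np.savez('/tmp/wr1',im=im,w=w)
im,w=cloud('top'); np.savez('/tmp/top1',im=im,w=w)"
```

```text
t 2.10 tcp [ 0.4995 -0.2566  0.2678] yaw 170.0 z [-0.002  0.001 -1.   ] F [ 0.9  0.8 -0.1] gap 0.0002 j [-0.62  0.28  0.16  1.45 -0.   -0.44]
```

View pics/wr1.png

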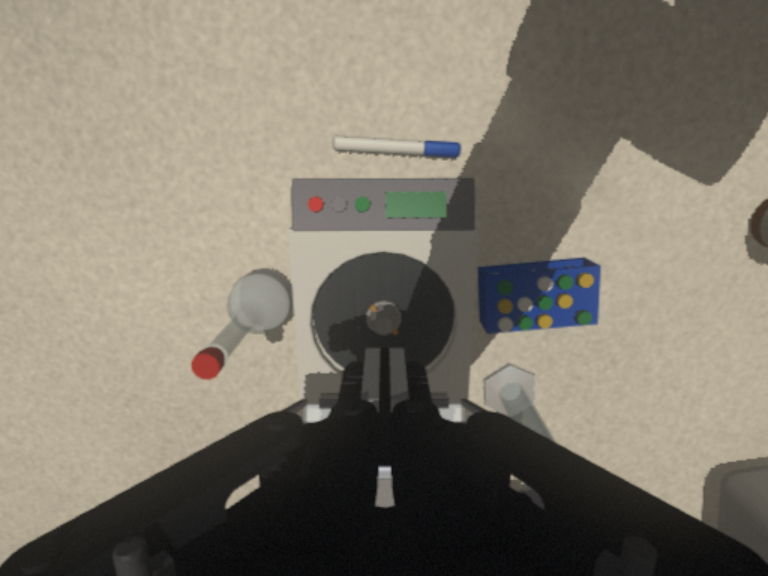

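The wrist view shows the housing square to the tool. The spindle is at (384,317), with brass pin ends at about (375,309) and (396,331).

Run:
```python
from h import *
D=np.load('/tmp/wr1.npz'); im,w=D['im'],D['w']; 
hsv=cv2.cvtColor(im,cv2.COLOR_RGB2HSV)
c=hsv[195:232,235:282]; m=((c[...,1]>90)&(c[...,2]>60)&(c[...,0]<25)).astype(np.uint8)
n,l,s,ce=cv2.connectedComponentsWithStats(m)
for i in range(1,n):
    if s[i,4]>1: u=ce[i]+[235,195]; print('brass',s[i],u,ray('wrist',*u,.066).round(4))
# spindle top: by colour blob
g=im[195:232,235:282].astype(int); print(g.mean(2)[::2,::2].astype(int))
gm=im.mean(2)
# bowl ellipse
sub=gm[160:260,200:312]
# nose front corners
e=np.abs(np.diff(gm[100:140,:].astype(float),axis=0))
for u in range(200,312,15): v=100+e[:,u].argmax()+.5; print('nose',u,v,ray('wrist',u,v,.062)[:2].round(4))
for v in (160,175,190,205):
    a=np.diff(gm[v,180:215]).argmax() ; b=np.diff(gm[v,300:335]); print('side',v,180+np.abs(np.diff(gm[v,180:215])).argmax(),300+np.abs(b).argmax(), ray('wrist',180.5+np.abs(np.diff(gm[v,180:215])).argmax(),v,.065)[:2].round(4), ray('wrist',300.5+np.abs(b).argmax(),v,.065)[:2].round(4))
# rotor from top image knob
T=np.load('/tmp/top1.npz'); w=T['w']; z=w[...,2]
q=w[195:215,140:175].reshape(-1,3); q=q[q[:,2]>.055]; print('knob',len(q),q.mean(0),q.max(0),q.min(0))
# tab
h=cv2.cvtColor(T['im'],cv2.COLOR_RGB2HSV)
```

```text
brass [11  8  5  5 18] [248.11111111 205.11111111] [ 0.5533 -0.2746  0.066 ]
brass [26 24  4  4 12] [262.75       220.66666667] [ 0.5793 -0.2587  0.066 ]
[[ 66  68  68  66  65  66  65  67  66  62  65  64  64  63  64  64  61  60
   61  60  49  38  36  37]
 [ 67  68  68  66  65  64  65  68  66  64  64  65  63  63  63  63  61  62
   59  60  36  38  36  35]
 [ 67  66  66  67  67  65  64  65  64  62  64  66  63  63  61  62  60  60
   62  52  37  34  35  39]
 [ 67  67  67  66  64  64  63  67  90 108 121 109  97  75  61  62  62  61
   61  47  35  36  35  36]
 [ 65  64  67  66  65  66  78 106 123 102  99  81  65  86  74  50  61  61
   60  36  34  37  36  34]
 [ 66  67  66  65  64  70 107 110  78  92  83  61  61  58  65  59  58  61
   48  37  37  36  32  33]
 [ 66  63  66  65  64 110 115 106  89  78  63  59  61  62  58  64  39  35
   41  35  35  34  33  33]
 [ 63  67  67  60  65 127  89  88  64  59  59  61  58  57  55  61  48  36
   36  35  36  36  38  33]
 [ 59  42  43  40  45  67  81  87  61  60  60  62  61  61  59  59  47  33
   36  36  36  35  36  36]
 [ 43  41  40  40  43  67  73  71  61
[... 862 characters left out ...]
  33  33]
 [ 42  41  37  39  39  44  44  41  43  41  34  31  38  41  41  45  43  36
   35  34  35  33  33  37]]
nose 200 118.5 [ 0.4301 -0.3143]
nose 215 118.5 [ 0.4333 -0.2956]
nose 230 101.5 [ 0.4164 -0.2728]
nose 245 102.5 [ 0.4208 -0.2547]
nose 260 118.5 [ 0.4431 -0.2395]
nose 275 118.5 [ 0.4463 -0.2208]
nose 290 118.5 [ 0.4495 -0.2021]
nose 305 104.5 [ 0.4359 -0.1813]
side 160 187 317 [ 0.4787 -0.3417] [ 0.5077 -0.1742]
side 175 182 317 [ 0.4971 -0.353 ] [ 0.5277 -0.1764]
side 190 213 318 [ 0.5245 -0.3169] [ 0.5486 -0.1773]
side 205 207 302 [ 0.544  -0.3295] [ 0.5662 -0.2013]
knob 45 [0.51549851 0.25558165 0.06457715] [0.5206099  0.26863669 0.07005632] [0.51019161 0.24252631 0.05633383]
```

{"method": "carry_out", "body": {"steps": [[[0,0,0],[-2,0.2,3],255],[[0,0,0],[-3.7,0.2,6],255],[[0,0,0],[-5.5,0.2,6],255],[[0,0,0],[-7.5,0.2,6],255],[[0,0,0],[-9.5,0.2,6],255],[[0,0,0],[-11.5,0.2,6],255],[[0,0,0],[-13,0.2,6],255],[[0,0,0],[-14.1,0.2,6],255]]}}

```text
clock: 3.2
tcp_pos: [0.6392, -0.2734, 0.2099]
orientation: [-0.0, 0.084, 0.996, 0.0]
wrist_force: [-0.2, 0.4, 0.3]
finger_gap: -0.0001
grip_force: 0.0
```

Run:
```python
from h import *
st(); im,w=cloud('top'); h=cv2.cvtColor(im,cv2.COLOR_RGB2HSV)
m=cv2.inRange(h,(105,100,30),(130,255,255)); m[:, :340]=0; m[:100]=0
q=w[m>0]; print(len(q),np.nanmedian(q,0)); v,u=np.where(m>0); print(u.mean(),v.mean())
im,_=cloud('side'); save('s1',im[150:330,200:400],3)
```

```text
t 3.20 tcp [ 0.6392 -0.2734  0.2099] yaw 170.4 z [-0.  0. -1.] F [-0.2  0.4  0.3] gap -0.0001 j [-0.52  0.57  0.45  1.46  0.   -0.35]
0 [nan nan nan]
nan nan
  return np.nanmean(a, axis, out=out, keepdims=keepdims)
<stdin>:4: RuntimeWarning: Mean of empty slice.
  ret = ret.dtype.type(ret / rcount)
```

View pics/s1.png

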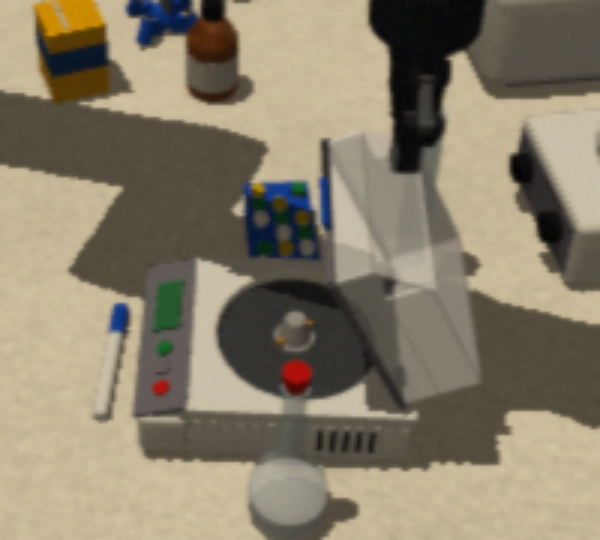

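The side view shows the tab still at (325,200) in the crop and the fingers beyond and above the lid. They passed over the tab without touching it. I'll triangulate the tab.

Run:
```python
from h import *
S=np.array([.566,-.2665]); a=np.radians(-9.8); X=np.array([np.cos(a),np.sin(a)])
for n,u,v in [('side',308.5,217),('side',309,210),('side',308.7,225),('top',367.9,157.9)]:
    c,o,r=cal(n); d=r.apply([(u-c['cx'])/c['fx'],-(v-c['cy'])/c['fy'],-1])
    for z in (.14,.16,.18,.2,.22):
        p=o+d*(z-o[2])/d[2]; q=p[:2]-S; print(n,v,z,'mx %.4f my %.4f'%(q@X, q@[-X[1],X[0]]))
D=np.load('/tmp/side.npz'); h=cv2.cvtColor(D['im'],cv2.COLOR_RGB2HSV)
m=cv2.inRange(h,(105,100,30),(130,255,255)); k=np.zeros_like(m); k[205:235,303:316]=1; w=D['w'][(m*k)>0]
q=w[:,:2]-S; print(np.c_[q@X,q@[-X[1],X[0]],w[:,2]].round(3)[::4])
```

```text
side 217 0.14 mx 0.0249 my 0.0697
side 217 0.16 mx 0.0230 my 0.0485
side 217 0.18 mx 0.0211 my 0.0274
side 217 0.2 mx 0.0192 my 0.0063
side 217 0.22 mx 0.0173 my -0.0149
side 210 0.14 mx 0.0269 my 0.0950
side 210 0.16 mx 0.0249 my 0.0732
side 210 0.18 mx 0.0230 my 0.0514
side 210 0.2 mx 0.0210 my 0.0295
side 210 0.22 mx 0.0191 my 0.0077
side 225 0.14 mx 0.0245 my 0.0419
side 225 0.16 mx 0.0226 my 0.0215
side 225 0.18 mx 0.0207 my 0.0011
side 225 0.2 mx 0.0188 my -0.0193
side 225 0.22 mx 0.0169 my -0.0396
top 157.9 0.14 mx 0.0340 my -0.0112
top 157.9 0.16 mx 0.0286 my -0.0077
top 157.9 0.18 mx 0.0233 my -0.0042
top 157.9 0.2 mx 0.0179 my -0.0007
top 157.9 0.22 mx 0.0126 my 0.0028
[[ 0.015  0.019  0.213]
 [ 0.015  0.012  0.213]
 [ 0.017  0.01   0.212]
 [ 0.02   0.007  0.212]
 [ 0.015 -0.001  0.213]
 [ 0.017 -0.005  0.214]
 [ 0.019 -0.007  0.213]
 [ 0.02   0.175  0.032]
 [ 0.014 -0.016  0.212]
 [ 0.016 -0.022  0.214]
 [ 0.016 -0.022  0.212]
 [ 0.016 -0.028  0.215]
 [ 0.019 -0.025  0.209]
 [ 0.024  0.136  0.036]
 [ 0.024  0.123  0.034]]
```

{"method": "carry_out", "body": {"steps": [[[0,0,0],[0,0,-2],255],[[0,0,0],[4,0,-2],255],[[0,0,0],[8,0,-2],255],[[0,0,0],[11,0,-1.5],255],[[0,0,0],[11,0,2],255],[[0,0,0],[11,0,2.5],255],[[0,0,0],[9.5,0,2.5],255],[[0,0,0],[8,0,2.5],255]]}}

```text
clock: 4.3
tcp_pos: [0.5604, -0.2616, 0.1857]
orientation: [0.0, 0.085, 0.996, -0.0]
wrist_force: [-0.3, 0.0, -0.8]
finger_gap: 0.0001
grip_force: 0.0
```

{"method": "carry_out", "body": {"steps": [[[0,0,0],[-1,0,0],255],[[0,0,0],[-2,0,0],255],[[0,0,0],[-3,0,0],255],[[0,0,0],[-4,0,0],255],[[0,0,0],[-5,0,0],255],[[0,0,0],[-6,0,0],255],[[0,0,0],[-7,0,0],255],[[0,0,0],[-7.8,0,0],255]]}}

```text
clock: 5.3
tcp_pos: [0.6434, -0.2765, 0.1978]
orientation: [0.011, 0.084, 0.996, -0.003]
wrist_force: [0.7, 5.2, 38.9]
finger_gap: 0.0002
grip_force: 19.5
```

```bash
cat >> h.py <<'E'
S=np.array([.566,-.2665]); X=np.array([np.cos(np.radians(-9.8)),np.sin(np.radians(-9.8))]); Y=np.array([-X[1],X[0]])
def mach(p): q=np.asarray(p)[...,:2]-S; return np.stack([q@X,q@Y,np.asarray(p)[...,2]],-1)
def world(mx,my,z): return np.r_[S+mx*X+my*Y,z]
def tab():
    im,w=cloud('side'); h=cv2.cvtColor(im,cv2.COLOR_RGB2HSV)
    m=cv2.inRange(h,(105,100,30),(130,255,255)); q=mach(w[m>0]); q=q[(abs(q[:,1])<.035)&(abs(q[:,0]-.04)<.08)&(q[:,2]>.1)]
    print('tab',len(q),np.median(q,0).round(4) if len(q) else ''); return im
E
python3 -c "
from h import *
st(); print(mach(tool()[0])); tab()"
```

```text
t 5.30 tcp [ 0.6434 -0.2765  0.1978] yaw 170.3 z [ 0.021 -0.009 -1.   ] F [ 0.7  5.2 38.9] gap 0.0002 j [-0.52  0.55  0.4   1.4   0.   -0.35]
[0.07793613 0.00336006 0.19777485]
tab 33 [ 0.0817 -0.0115  0.2266]
```

The fingers' wider part is sitting on the tab, so I'll lift off first and then push further.

{"method": "carry_out", "body": {"steps": [[[0,0,0],[0,0,-1.2],255],[[0,0,0],[0.5,0,-2.4],255],[[0,0,0],[0.5,0,-2.8],255],[[0,0,0],[0.5,0,-2.8],255],[[0,0,0],[0,0,-2.8],255],[[0,0,0],[-0.3,0,-2.8],255],[[0,0,0],[-0.6,0,-2.8],255],[[0,0,0],[-0.6,0,-2.8],255]]}}

```text
clock: 6.35
tcp_pos: [0.6429, -0.2763, 0.2121]
orientation: [-0.0, 0.085, 0.996, 0.0]
wrist_force: [0.2, 0.0, -0.8]
finger_gap: 0.0003
grip_force: 0.0
```

```bash
python3 -c "
from h import *
st(); print(mach(tool()[0])); im=tab(); save('s2',im[150:330,200:400],3)"
```

```text
t 6.35 tcp [ 0.6429 -0.2763  0.2121] yaw 170.2 z [-0.  0. -1.] F [ 0.2  0.  -0.8] gap 0.0003 j [-0.52  0.58  0.48  1.47  0.   -0.35]
[0.07745398 0.00346275 0.21212258]
tab 36 [ 0.0815 -0.0107  0.2246]
```

View pics/s2.png

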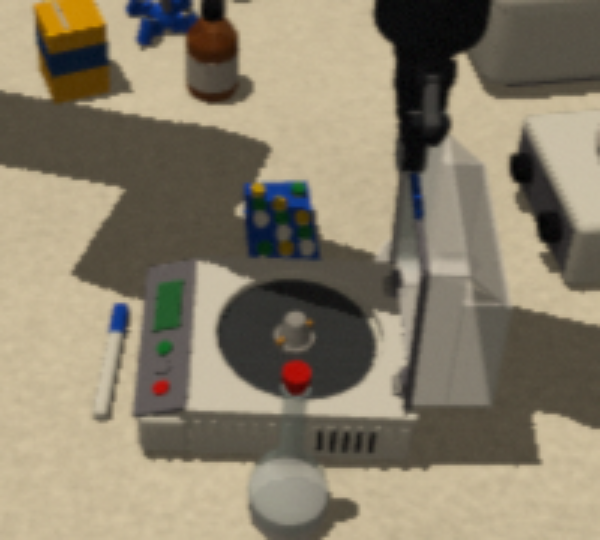

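The lid is now about upright, with the tab at (417,195). Pushing on to the stop.

{"method": "carry_out", "body": {"steps": [[[0,0,0],[-0.3,0,0],255],[[0,0,0],[-0.5,0,0],255],[[0,0,0],[-0.7,0,0],255],[[0,0,0],[-0.8,0,0],255],[[0,0,0],[-0.9,0,0],255],[[0,0,0],[-1.0,0,0],255],[[0,0,0],[-1.0,0,0],255],[[0,0,0],[-1.0,0,0],255]]}}

```text
clock: 7.4
tcp_pos: [0.6525, -0.278, 0.2125]
orientation: [-0.0, 0.085, 0.996, 0.0]
wrist_force: [0.3, -0.7, -0.5]
finger_gap: 0.0002
grip_force: 0.0
```

```bash
python3 -c "
from h import *
st(); print(mach(tool()[0])); im=tab()"
```

```text
t 7.40 tcp [ 0.6525 -0.278   0.2125] yaw 170.2 z [-0.  0. -1.] F [ 0.3 -0.7 -0.5] gap 0.0002 j [-0.52  0.6   0.51  1.49  0.   -0.35]
[0.08722067 0.00339045 0.21251814]
tab 41 [ 0.0817 -0.0131  0.2259]
```

```bash
python3 -c "
from h import *
a=env.read_camera('side')[0][175:265,300:400]; b=env.read_camera('top')[0][120:200,320:420]
a=cv2.resize(a,(400,360),interpolation=2); b=cv2.resize(b,(400,360),interpolation=2); save('z1',np.hstack([a,b]),1)"
```

```text
(no output)
```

View pics/z1.png

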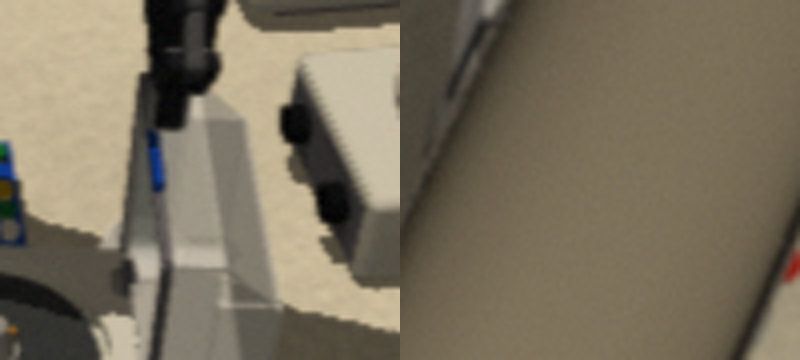

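Run:
```python
from h import *
im,w=cloud('side'); q=mach(w)
for v in range(196,224,2):
    print(v,[ (tuple((q[v,u]*1000).round().astype(int)),im[v,u].max()) if np.isfinite(q[v,u,0]) else 0 for u in range(334,350,2)])
```

```text
196 [((np.int64(119), np.int64(316), np.int64(-1)), np.uint8(123)), ((np.int64(83), np.int64(59), np.int64(219)), np.uint8(43)), ((np.int64(74), np.int64(-21), np.int64(288)), np.uint8(28)), ((np.int64(74), np.int64(-39), np.int64(303)), np.uint8(11)), ((np.int64(78), np.int64(-42), np.int64(307)), np.uint8(10)), ((np.int64(82), np.int64(-42), np.int64(307)), np.uint8(9)), ((np.int64(86), np.int64(-41), np.int64(306)), np.uint8(10)), ((np.int64(89), np.int64(-43), np.int64(308)), np.uint8(9))]
198 [((np.int64(81), np.int64(73), np.int64(201)), np.uint8(82)), ((np.int64(82), np.int64(53), np.int64(219)), np.uint8(43)), ((np.int64(77), np.int64(-3), np.int64(267)), np.uint8(45)), ((np.int64(77), np.int64(-28), np.int64(289)), np.uint8(13)), ((np.int64(84), np.int64(-11), np.int64(274)), np.uint8(12)), ((np.int64(89), np.int64(-8), np.int64(272)), np.uint8(10)), ((np.int64(89), np.int64(-29), np.int64(290)), np.uint8(23)), ((np.int64(93), np.int64(-28), np.int64(290)), np.uint8(57))]
200 [((np.int64(81), np.int64(70), np.int64(197)), np.uint8(82)), ((np.int64(82), np.int64(47), np.int64
[... 5195 characters left out ...]
138)), ((np.int64(95), np.int64(-16), np.int64(216)), np.uint8(152)), ((np.int64(98), np.int64(-18), np.int64(217)), np.uint8(158)), ((np.int64(103), np.int64(-15), np.int64(215)), np.uint8(160))]
222 [((np.int64(88), np.int64(70), np.int64(125)), np.uint8(84)), ((np.int64(93), np.int64(70), np.int64(126)), np.uint8(87)), ((np.int64(81), np.int64(-21), np.int64(214)), np.uint8(62)), ((np.int64(84), np.int64(-28), np.int64(221)), np.uint8(74)), ((np.int64(90), np.int64(-23), np.int64(216)), np.uint8(139)), ((np.int64(94), np.int64(-22), np.int64(215)), np.uint8(152)), ((np.int64(98), np.int64(-24), np.int64(217)), np.uint8(159)), ((np.int64(102), np.int64(-22), np.int64(216)), np.uint8(160))]
```

Run:
```python
from h import *
D=np.load('/tmp/wr1.npz'); w=D['w']; print('wrist bench',np.nanmedian(w[20:80,50:200],(0,1)),'deck',np.nanmedian(mach(w[170:180,200:205]),(0,1)),'bowl',np.nanmedian(w[190:220,215:235,2]))
q=w[228:250,240:275]; print('tip',[ (mach(w[v,257])*1000).round() for v in range(228,256,2)])
print(cal('wrist')[0])
D=np.load('/tmp/side.npz'); w=D['w']; print('side bench',np.nanmedian(w[300:350,50:200],(0,1)))
```

```text
wrist bench [ 0.32359237 -0.41015595  0.00068186] deck [-0.05282586 -0.07388918  0.06551779] bowl 0.05615079129955791
tip [array([28., -1., 56.]), array([31., -1., 57.]), array([-79.,  -2., 303.]), array([-79.,  -2., 304.]), array([-79.,  -2., 307.]), array([-79.,  -2., 310.]), array([-79.,  -2., 312.]), array([-79.,  -2., 313.]), array([-79.,  -2., 316.]), array([-79.,  -2., 317.]), array([-78.,  -2., 319.]), array([-79.,  -2., 321.]), array([-78.,  -2., 322.]), array([-79.,  -2., 325.])]
{'fx': 290.90426192435183, 'fy': 290.90426192435183, 'cx': 256.0450379105355, 'cy': 192.26590190834153, 'origin': array([ 0.57801863, -0.2656616 ,  0.38495965]), 'orientation': array([ 0.75623171, -0.11352359, -0.09486139,  0.63735964])}
side bench [ 0.15253366 -0.35442385 -0.0013231 ]
```

The depth readings show the real fingertips about 30 mm short of the reported TCP: the tip is at z≈0.243 with the TCP at 0.2125. The 39 N was therefore the tab's top edge. I'll allow for this and push the lid from the front again.

{"method": "carry_out", "body": {"steps": [[[0,0,0],[2,0,0],255],[[0,0,0],[5,0,0],255],[[0,0,0],[5,0,2],255],[[0,0,0],[5,0,3.5],255],[[0,0,0],[3.5,0,3.5],255],[[0,0,0],[2.5,0,3.5],255],[[0,0,0],[1.7,0,3.5],255],[[0,0,0],[1,0,3.5],255]]}}

```text
clock: 8.6
tcp_pos: [0.643, -0.2763, 0.1773]
orientation: [-0.0, 0.085, 0.996, 0.0]
wrist_force: [-0.7, -0.1, -0.7]
finger_gap: -0.0001
grip_force: 0.4
```

```bash
python3 -c "
from h import *
st(); print(mach(tool()[0])); im=tab()"
```

```text
t 8.60 tcp [ 0.643  -0.2763  0.1773] yaw 170.2 z [-0.001  0.    -1.   ] F [-0.7 -0.1 -0.7] gap -0.0001 j [-0.52  0.58  0.39  1.39 -0.   -0.35]
[0.07756813 0.00343759 0.17725216]
tab 31 [ 0.0897 -0.0122  0.2252]
```

{"method": "carry_out", "body": {"steps": [[[0,0,0],[-0.1,0,0],255],[[0,0,0],[-0.2,0,0],255],[[0,0,0],[-0.3,0,0],255],[[0,0,0],[-0.4,0,0],255],[[0,0,0],[-0.5,0,0],255],[[0,0,0],[-0.6,0,0],255],[[0,0,0],[-0.6,0,0],255],[[0,0,0],[-0.6,0,0],255]]}}

```text
clock: 9.65
tcp_pos: [0.6454, -0.2767, 0.1775]
orientation: [-0.003, 0.086, 0.996, 0.0]
wrist_force: [-11.2, 1.5, 2.8]
finger_gap: -0.0001
grip_force: 5.3
```

```bash
python3 -c "
from h import *
st(); print(mach(tool()[0])); im=tab(); go([.45,.05,.27]); go([.46,.25,.27])"
```

```text
t 9.65 tcp [ 0.6454 -0.2767  0.1775] yaw 170.2 z [-0.006  0.001 -1.   ] F [-11.2   1.5   2.8] gap -0.0001 j [-0.52  0.59  0.41  1.4  -0.   -0.35]
[0.079968   0.003444   0.17754528]
tab 28 [ 0.0914 -0.0135  0.2242]
turn [ 0.  -0.3 -0. ] shift cm [24.87 28.87 -9.09]
turn [ 0.  -0.3 -0. ] shift cm [27.3  48.74 -9.07]
```

{"method": "carry_out", "body": {"steps": [[[0,0,0],[3,0,-2],255],[[0,0,0],[8,1,-5],200],[[0,0,0],[12,6,-8],150],[[0,0,0],[15,12,-9],150],[[0,0,0],[17.5,18,-9],150],[[0,0,0],[20,24,-9],150],[[0,0,0],[22,30,-9],150],[[0,0,0],[23,36,-9],150]]}}

```text
clock: 10.7
tcp_pos: [0.4834, 0.1017, 0.2685]
orientation: [0.001, 0.085, 0.996, 0.0]
wrist_force: [0.4, -0.6, -0.3]
finger_gap: 0.0349
grip_force: 0.0
```

{"method": "carry_out", "body": {"steps": [[[0,0,0],[0.5,5,0],120],[[0,0,0],[0.7,9,0],120],[[0,0,0],[1,13,0],120],[[0,0,0],[1,13,0],120],[[0,0,0],[1,13,0],120],[[0,0,0],[1,13,0],120],[[0,0,0],[1,13,0],120],[[0,0,0],[1,13,0],120]]}}

```text
clock: 11.7
tcp_pos: [0.496, 0.229, 0.2677]
orientation: [0.0, 0.086, 0.996, 0.0]
wrist_force: [0.5, -0.2, -0.4]
finger_gap: 0.0452
grip_force: 0.0
```

```bash
python3 -c "
from h import *
st(); im,w=cloud('wrist'); save('wr2',im); np.savez('/tmp/wr2',im=im,w=w,)
q=w[...,2]; h=(w[...,0]>.42)&(w[...,0]<.6)&(abs(w[...,1]-.25)<.08)
m=h&(q>.057)&(q<.085); p=w[m][:,:2].astype(np.float32); print(len(p),p.mean(0),cv2.minAreaRect(p),np.median(w[m][:,2]))"
```

```text
t 11.70 tcp [0.496  0.229  0.2677] yaw 170.2 z [ 0.  0. -1.] F [ 0.5 -0.2 -0.4] gap 0.0452 j [0.29 0.25 0.12 1.44 0.   0.46]
197 [0.50132644 0.24431004] ((0.4770876169204712, 0.22180722653865814), (0.11981614679098129, 0.028848610818386078), 36.67502975463867) 0.0658165288400635
```

View pics/wr2.png

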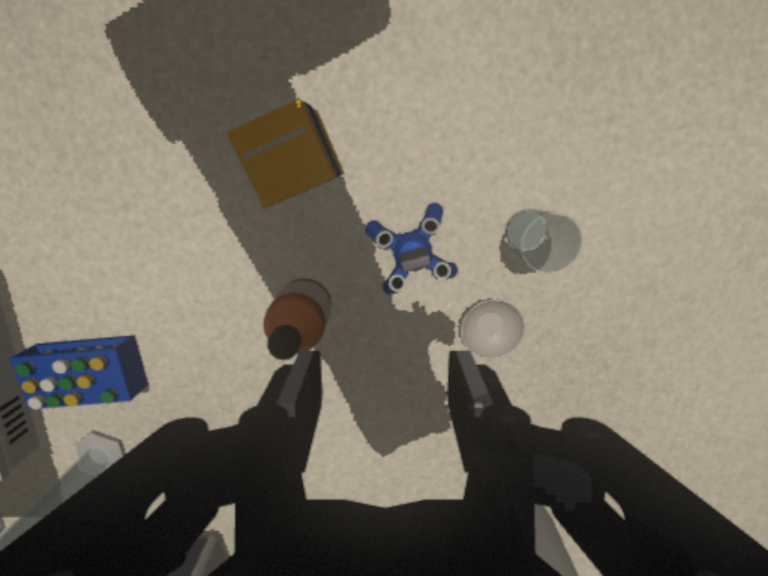

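The wrist view shows the rotor at (412,250), with its grey knob bar near (415,259) roughly horizontal in the picture and room all round for the fingers.

Run:
```python
from h import *
D=np.load('/tmp/wr2.npz'); im,w=D['im'],D['w']
h=cv2.cvtColor(im,cv2.COLOR_RGB2HSV)[160:185,255:300]; sub=im[160:185,255:300]; ww=w[160:185,255:300]
m=(ww[...,2]>.056)
v,u=np.where(m); q=ww[m]; print(len(q),q.mean(0),q.min(0),q.max(0))
pts=np.array([ray('wrist',a+255,b+160,.066)[:2] for a,b in zip(u,v)],np.float32)
r=cv2.minAreaRect(pts); print('knob rect@.066',r)
# arms: socket mouths (bright rings)/blue tips: farthest blue points by arm
H=cv2.cvtColor(im,cv2.COLOR_RGB2HSV); b=cv2.inRange(H,(100,110,40),(130,255,255)); b[:, :235]=0; b[:,315:]=0; b[:125]=0;b[205:]=0
p=w[b>0]; p=p[(p[:,2]>.008)&(p[:,2]<.045)]; c=p[:,:2].mean(0); print('blue mean',c)
for cc in (c,):
  d=p[:,:2]-np.array([r[0][0],r[0][1]]); rr=np.hypot(*d.T); a=np.degrees(np.arctan2(d[:,1],d[:,0]))
  far=rr>.03; ph=np.degrees(np.angle(np.mean(np.exp(4j*np.radians(a[far])))))/4; print('arm phase mod 90',ph,'slot phase',ph+45, far.sum(), rr.max())
  (x,y),R0=cv2.minEnclosingCircle(p[:,:2].astype(np.float32)); print('circle',x,y,R0)
```

```text
167 [0.51517469 0.25321385 0.06502872] [0.51011617 0.24040098 0.05690027] [0.52134262 0.26603175 0.0689043 ]
knob rect@.066 ((0.5147982835769653, 0.2531471252441406), (0.011870709247887135, 0.02556697465479374), 4.738431930541992)
blue mean [0.50226913 0.24917398]
arm phase mod 90 -38.71652225950471 slot phase 6.283477740495293 146 0.05155803836425162
circle 0.5105522871017456 0.2513216435909271 0.047788456082344055
```

Run:
```python
from h import *
D=np.load('/tmp/wr2.npz'); w=D['w']
t,r,s=tool()
for u in (205,207,303,306): print(u,[tuple((r.inv().apply(w[v,u]-t)*1000).round().astype(int)) if np.isfinite(w[v,u,0]) else 0 for v in range(230,256,4)])
go([.514,.253,.12],95.3)
```

```text
205 [(np.int64(-87), np.int64(-70), np.int64(186)), (np.int64(12), np.int64(-27), np.int64(-37)), (np.int64(12), np.int64(-26), np.int64(-41)), (np.int64(12), np.int64(-25), np.int64(-47)), (np.int64(11), np.int64(-25), np.int64(-49)), (np.int64(11), np.int64(-24), np.int64(-53)), (np.int64(12), np.int64(-23), np.int64(-58))]
207 [(np.int64(-89), np.int64(-67), np.int64(189)), (np.int64(12), np.int64(-26), np.int64(-37)), (np.int64(12), np.int64(-25), np.int64(-41)), (np.int64(12), np.int64(-24), np.int64(-47)), (np.int64(11), np.int64(-24), np.int64(-49)), (np.int64(11), np.int64(-23), np.int64(-53)), (np.int64(10), np.int64(-23), np.int64(-54))]
303 [(np.int64(-124), np.int64(76), np.int64(268)), (np.int64(12), np.int64(23), np.int64(-37)), (np.int64(12), np.int64(22), np.int64(-41)), (np.int64(11), np.int64(22), np.int64(-44)), (np.int64(9), np.int64(22), np.int64(-44)), (np.int64(7), np.int64(22), np.int64(-45)), (np.int64(5), np.int64(22), np.int64(-46))]
306 [(np.int64(-124), np.int64(81), np.int64(267)), (np.int64(12), np.int64(25), np.int64(-37)), (np.int64(12), np.int64(24), np.int64(-42)), (np.int64(12), np.int64(23), np.int64(-46)), (np.int64(12), np.int64(22), np.int64(-50)), (np.int64(11), np.int64(22), np.int64(-53)), (np.int64(9), np.int64(22), np.int64(-53))]
turn [ 0.   0.  74.9] shift cm [-1.37  2.66 14.77]
```

{"method": "carry_out", "body": {"steps": [[[0,0,10],[-1.4,2.7,2],120],[[0,0,20],[-1.4,2.7,4],120],[[0,0,30],[-1.4,2.7,6],120],[[0,0,40],[-1.4,2.7,8],120],[[0,0,50],[-1.4,2.7,10],120],[[0,0,60],[-1.4,2.7,12],120],[[0,0,70],[-1.4,2.7,14],120],[[0,0,75],[-1.4,2.7,14.8],120]]}}

```text
clock: 12.75
tcp_pos: [0.5134, 0.2534, 0.1181]
orientation: [-0.001, 0.676, 0.737, -0.001]
wrist_force: [-0.3, -0.2, -0.0]
finger_gap: 0.0452
grip_force: 0.0
```

Run:
```python
from h import *
st(); im,w=cloud('wrist'); np.savez('/tmp/wr3',im=im,w=w); z=w[...,2]
near=(np.hypot(w[...,0]-.514,w[...,1]-.253)<.03)&(z>.058)&(z<.08)
v,u=np.where(near); print(len(v),u.min(),u.max(),v.min(),v.max(),w[near].mean(0))
pts=np.array([ray('wrist',a,b,.066)[:2] for a,b in zip(u,v)],np.float32)
if len(pts)>5: print(cv2.minAreaRect(pts))
go([.514,.253,.0],95.3)
```

```text
t 12.75 tcp [0.5134 0.2534 0.1181] yaw 95.0 z [-0.002 -0.001 -1.   ] F [-0.3 -0.2 -0. ] gap 0.0452 j [ 0.32  0.35 -0.11  1.11  0.    1.8 ]
393 255 267 182 214 [0.51635144 0.25437786 0.0657102 ]
((0.5159667730331421, 0.25403451919555664), (0.009763922542333603, 0.027316339313983917), 5.542659282684326)
turn [-0.2  0.  -0.4] shift cm [-0.03  0.11 11.75]
```

{"method": "carry_out", "body": {"steps": [[[0,0,-0.5],[0,0.26,2],120],[[0,0,-0.5],[0,0.26,4.5],120],[[0,0,-0.5],[0,0.26,7],120],[[0,0,-0.5],[0,0.26,9],120],[[0,0,-0.5],[0,0.26,10.5],120],[[0,0,-0.5],[0,0.26,11.5],120],[[0,0,-0.5],[0,0.26,11.7],120],[[0,0,-0.5],[0,0.26,11.7],255]], "force": 30}}

```text
clock: 13.8
tcp_pos: [0.5172, 0.2543, 0.003]
orientation: [0.0, 0.671, 0.742, 0.0]
wrist_force: [0.1, -0.7, -0.5]
finger_gap: 0.0282
grip_force: 0.0
```

{"method": "carry_out", "body": {"steps": [[[0,0,0],[0,0,0],255],[[0,0,0],[0,0,0],255],[[0,0,0],[0,0,0],255],[[0,0,0],[0,0,0],255],[[0,0,0],[0,0,-1],255],[[0,0,0],[0,0,-4],255],[[0,0,0],[0,0,-8],255],[[0,0,0],[0,0,-12],255]], "force": 30}}

```text
clock: 14.8
tcp_pos: [0.516, 0.2538, 0.1234]
orientation: [-0.0, 0.671, 0.742, -0.001]
wrist_force: [0.8, -0.1, -1.6]
finger_gap: 0.0093
grip_force: 32.1
```

Run:
```python
from h import *
st(); a,wa=cloud('side'); b,wb=cloud('wrist'); 
t,r,s=tool()
q=wa[(np.hypot(wa[...,0]-t[0],wa[...,1]-t[1])<.07)&(wa[...,2]>.03)&(cv2.inRange(cv2.cvtColor(a,cv2.COLOR_RGB2HSV),(100,110,30),(130,255,255))>0)]
print('blue pts',len(q),q.min(0) if len(q) else '',q.max(0) if len(q) else '')
v,u=np.where(np.hypot(wa[...,0]-t[0],wa[...,1]-t[1])<.05); print(u.mean(),v.mean())
c=cv2.resize(a[80:180,220:340],(480,400)); save('g1',np.hstack([c,cv2.resize(b,(300,225))[:, :].copy() if 0 else cv2.resize(b[100:384,130:383],(300,400))]),1)
go(world(0,0,.18),121.4)
```

```text
t 14.80 tcp [0.516  0.2538 0.1234] yaw 95.7 z [-0.002 -0.    -1.   ] F [ 0.8 -0.1 -1.6] gap 0.0093 j [ 0.32  0.35 -0.1   1.13  0.    1.79]
blue pts 219 [0.47588907 0.20915958 0.12065829] [0.55099049 0.278844   0.1528673 ]
254.17553956834533 71.56863309352518
turn [  0.4  -0.  -25.7] shift cm [-52.35  -0.54  -5.35]
```

View pics/g1.png

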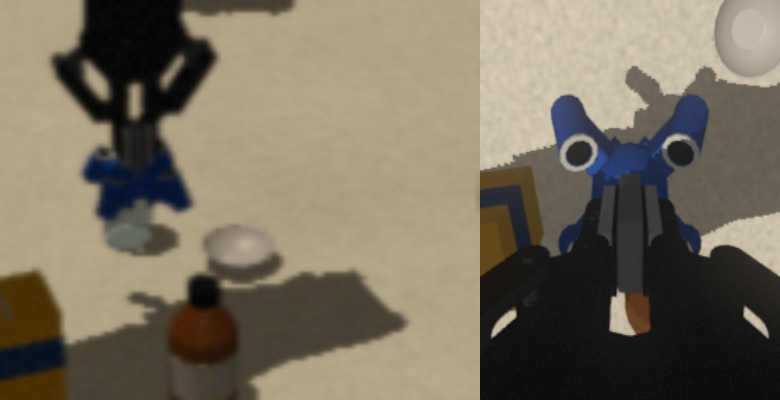

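The rotor is held square by the knob, about 0.12 m above the bench. Carrying it over the spindle, turned to line up with the pin seen at 31°.

{"method": "carry_out", "body": {"steps": [[[0,0,0],[-1.5,0,-3],255],[[0,0,-4],[-4.5,0,-5.5],255],[[0,0,-8],[-9,0,-7.5],255],[[0,0,-12],[-14,-0.2,-7.5],255],[[0,0,-16],[-19,-0.2,-7.5],255],[[0,0,-20],[-24,-0.3,-7.5],255],[[0,0,-23],[-29,-0.3,-7.5],255],[[0,0,-25.7],[-34,-0.4,-7.5],255]]}}

```text
clock: 15.9
tcp_pos: [0.546, -0.086, 0.1963]
orientation: [-0.001, 0.488, 0.873, -0.0]
wrist_force: [1.3, -0.2, -1.5]
finger_gap: 0.0095
grip_force: 32.1
```

Run:
```python
from h import *
st(); go(world(0,0,.198),121.4)
```

```text
t 15.90 tcp [ 0.546  -0.086   0.1963] yaw 121.5 z [-0.002  0.001 -1.   ] F [ 1.3 -0.2 -1.5] gap 0.0095 j [-0.3   0.27 -0.02  1.28  0.    0.72]
turn [-0.1 -0.1  0.1] shift cm [-16.43  -7.73  -0.18]
```

{"method": "carry_out", "body": {"steps": [[[0,0,0],[-4,-1.9,0],255],[[0,0,0],[-8,-3.8,0],255],[[0,0,0],[-12,-5.6,0],255],[[0,0,0],[-15,-7,0],255],[[0,0,0],[-16.4,-7.7,2],255],[[0,0,0],[-16.4,-7.7,4.5],255],[[0,0,0],[-16.4,-7.7,7],255],[[0,0,0],[-16.4,-7.7,8.5],255]]}}

```text
clock: 16.9
tcp_pos: [0.5651, -0.2639, 0.1098]
orientation: [-0.002, 0.489, 0.872, 0.0]
wrist_force: [-0.7, -0.2, -0.9]
finger_gap: 0.0097
grip_force: 32.1
```

Run:
```python
from h import *
st(); print(mach(tool()[0])); a,wa=cloud('side'); b,wb=cloud('wrist'); np.savez('/tmp/wr4',im=b,w=wb)
c=cv2.resize(a[180:290,230:350],(440,400)); save('g2',np.hstack([c,cv2.resize(b[60:384,120:390],(340,400))]),1)
go(world(0,0,.084),121.4); go(world(0,0,.070),121.4)
```

```text
t 16.90 tcp [ 0.5651 -0.2639  0.1098] yaw 121.4 z [-0.004  0.002 -1.   ] F [-0.7 -0.2 -0.9] gap 0.0097 j [-0.57  0.45  0.02  1.14  0.    0.46]
[-0.00134776  0.00240007  0.10978592]
turn [-0.1 -0.3  0. ] shift cm [-0.31 -0.05  2.58]
turn [-0.1 -0.3  0. ] shift cm [-0.32 -0.05  3.98]
```

View pics/g2.png

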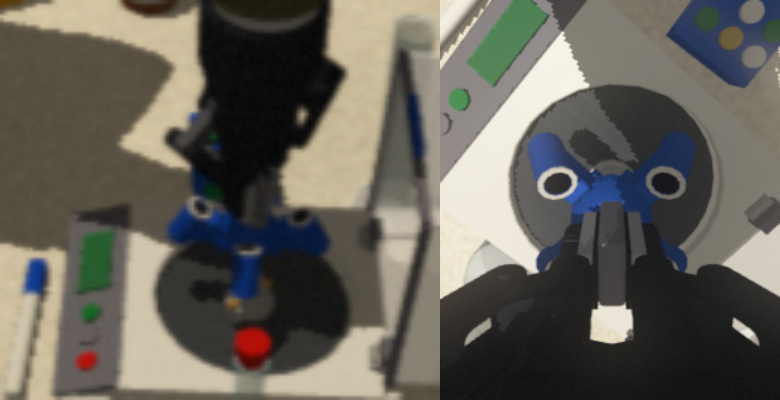

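The rotor is centred over the spindle in both views: the cone peeps out at (612,170), in line with the knob. Lowering gently.

{"method": "carry_out", "body": {"steps": [[[0,0,0],[-0.3,0,1.5],255],[[0,0,0],[-0.3,0,2.6],255],[[0,0,0],[-0.3,0,2.9],255],[[0,0,0],[-0.3,0,3.2],255],[[0,0,0],[-0.3,0,3.5],255],[[0,0,0],[-0.3,0,3.7],255],[[0,0,0],[-0.3,0,3.8],255],[[0,0,0],[-0.3,0,3.8],255]]}}

```text
clock: 18.0
tcp_pos: [0.5681, -0.2672, 0.0745]
orientation: [-0.0, 0.489, 0.872, 0.0]
wrist_force: [0.5, -0.5, -1.7]
finger_gap: 0.0096
grip_force: 32.1
```

Run:
```python
from h import *
st(); print(mach(tool()[0]),tool()[2]['ft_torque'])
```

```text
t 18.00 tcp [ 0.5681 -0.2672  0.0745] yaw 121.4 z [ 0.  0. -1.] F [ 0.5 -0.5 -1.7] gap 0.0096 j [-0.57  0.48 -0.03  1.07  0.    0.45]
[ 0.00223929 -0.00035755  0.07453126] [-0.00486525  0.06361518 -0.02014395]
```

{"method": "carry_out", "body": {"steps": [[[0,0,0],[0.1,-0.1,0],255],[[0,0,0],[0.1,-0.1,0.1],255],[[0,0,0],[0.1,-0.1,0.2],255],[[0,0,0],[0.1,-0.1,0.3],255],[[0,0,0],[0.1,-0.1,0.4],255],[[0,0,0],[0.1,-0.1,0.5],255],[[0,0,0],[0.1,-0.1,0.55],255],[[0,0,0],[0.1,-0.1,0.55],255]]}}

```text
clock: 19.0
tcp_pos: [0.5671, -0.2675, 0.0693]
orientation: [0.001, 0.489, 0.872, -0.0]
wrist_force: [1.1, -3.4, -0.8]
finger_gap: 0.0095
grip_force: 32.3
```

Run:
```python
from h import *
st(); print(mach(tool()[0]),tool()[2]['ft_torque'])
```

```text
t 19.00 tcp [ 0.5671 -0.2675  0.0693] yaw 121.4 z [ 0.001 -0.001 -1.   ] F [ 1.1 -3.4 -0.8] gap 0.0095 j [-0.57  0.48 -0.04  1.05 -0.    0.45]
[ 0.00127755 -0.00083554  0.06928936] [-0.79056991 -0.20438695 -0.05296116]
```

{"method": "carry_out", "body": {"steps": [[[0,0,0],[-0.1,-0.05,0],255],[[0,0,0],[-0.1,-0.05,0],255],[[0,0,0],[-0.1,-0.05,0.1],255],[[0,0,0],[-0.1,-0.05,0.15],255],[[0,0,0],[-0.1,-0.05,0.2],255],[[0,0,0],[-0.1,-0.05,0.25],255],[[0,0,0],[-0.1,-0.05,0.3],255],[[0,0,0],[-0.1,-0.05,0.3],255]]}}

```text
clock: 20.0
tcp_pos: [0.5672, -0.2684, 0.0662]
orientation: [0.0, 0.489, 0.872, -0.0]
wrist_force: [1.9, -3.4, 0.1]
finger_gap: 0.0094
grip_force: 32.4
```

Run:
```python
from h import *
st(); print(mach(tool()[0]),tool()[2]['ft_torque'])
```

```text
t 20.00 tcp [ 0.5672 -0.2684  0.0662] yaw 121.4 z [ 0.001 -0.001 -1.   ] F [ 1.9 -3.4  0.1] gap 0.0094 j [-0.57  0.48 -0.04  1.05 -0.    0.45]
[ 0.00149867 -0.00169035  0.06622905] [-0.84654117 -0.36346878  0.05247379]
```

The rotor is already below pin-rest height, so the slot has met the pin. I'll centre it a little more and turn it gently to and fro while lowering the rest.

{"method": "carry_out", "body": {"steps": [[[0,0,0],[-0.12,-0.02,0],255],[[0,0,3],[-0.12,-0.02,0.05],255],[[0,0,3],[-0.12,-0.02,0.1],255],[[0,0,0],[-0.12,-0.02,0.15],255],[[0,0,-3],[-0.12,-0.02,0.2],255],[[0,0,-3],[-0.12,-0.02,0.25],255],[[0,0,0],[-0.12,-0.02,0.25],255],[[0,0,0],[-0.12,-0.02,0.25],255]]}}

```text
clock: 21.0
tcp_pos: [0.5675, -0.269, 0.0644]
orientation: [0.0, 0.489, 0.872, 0.0]
wrist_force: [0.5, -0.9, 5.6]
finger_gap: 0.0095
grip_force: 33.1
```

Run:
```python
from h import *
st(); print(mach(tool()[0]),tool()[2]['ft_torque'])
```

```text
t 21.00 tcp [ 0.5675 -0.269   0.0644] yaw 121.4 z [ 0.001  0.    -1.   ] F [ 0.5 -0.9  5.6] gap 0.0095 j [-0.57  0.48 -0.04  1.04  0.    0.45]
[ 0.00187688 -0.00222139  0.06435214] [-0.19340427 -0.04106772 -0.00813696]
```

Home: the underside is at about 0.061 with a light 6 N reaction. Releasing and lifting clear.

{"method": "carry_out", "body": {"steps": [[[0,0,0],[0,0,-0.1],255],[[0,0,0],[0,0,-0.1],200],[[0,0,0],[0,0,-0.1],150],[[0,0,0],[0,0,-0.1],150],[[0,0,0],[0,0,-0.1],150],[[0,0,0],[0,0,-2],150],[[0,0,0],[0,0,-5],150],[[0,0,0],[0,0,-9],150]]}}

```text
clock: 22.0
tcp_pos: [0.5665, -0.2686, 0.1533]
orientation: [-0.001, 0.489, 0.872, 0.0]
wrist_force: [0.7, 0.3, -0.6]
finger_gap: 0.0352
grip_force: 0.0
```

```bash
sed -i 's/^S=np.array.*; X=/S=np.array([.5675,-.269]); X=/' h.py
cat >> h.py <<'E'
def rotor(cam='wrist'):
    im,w=cloud(cam); q=mach(w); rr=np.hypot(q[...,0],q[...,1])
    k=(rr<.02)&(q[...,2]>.118)&(q[...,2]<.135); v,u=np.where(k)
    if len(v)>8:
        p=np.array([ray(cam,a,b,.127)[:2] for a,b in zip(u,v)],np.float32); print(cam,'knob',len(v),'z',np.median(q[k][:,2]).round(4),cv2.minAreaRect(p))
    b=(cv2.inRange(cv2.cvtColor(im,cv2.COLOR_RGB2HSV),(100,100,30),(130,255,255))>0)&(rr<.06)&(q[...,2]>.06)&(q[...,2]<.11)
    d=w[b][:,:2]-S; far=np.hypot(*d.T)>.03; a=np.arctan2(d[far,1],d[far,0])
    print(cam,'arm phase mod 90',(np.degrees(np.angle(np.mean(np.exp(4j*a))))/4%90).round(1),far.sum(),'arm z',np.median(w[b][far][:,2]).round(4)); return im
E
python3 - <<'E'
from h import *
st(); print(mach(tool()[0])); rotor('wrist'); rotor('side'); rotor('top')
E
```

```text
t 22.00 tcp [ 0.5665 -0.2686  0.1533] yaw 121.4 z [-0.002  0.002 -1.   ] F [ 0.7  0.3 -0.6] gap 0.0352 j [-0.57  0.43  0.1   1.24  0.    0.45]
[-0.00103964  0.00020897  0.15334118]
wrist knob 489 z 0.1274 ((0.5707646608352661, -0.27259883284568787), (0.009895709343254566, 0.029035303741693497), 31.145177841186523)
wrist arm phase mod 90 77.1 824 arm z 0.0815
side knob 54 z 0.1248 ((0.5665664076805115, -0.27478623390197754), (0.013477645814418793, 0.03032553941011429), 27.243173599243164)
side arm phase mod 90 75.8 171 arm z 0.08
top arm phase mod 90 76.0 12 arm z 0.0787
```

The rotor is home and square: knob top z=0.127, as expected. The arms are at 76° + 90k. Next I'll put the closed fingertip into the gap at 121°.

{"method": "carry_out", "body": {"steps": [[[0,0,0],[2,0,-0.5],255],[[0,0,0],[4.2,0,-0.5],255],[[0,0,0],[4.2,0,0],255],[[0,0,0],[4.2,0,3],255],[[0,0,0],[4.2,0,6],255],[[0,0,0],[4.2,0,9],255],[[0,0,0],[4.2,0,10.8],255],[[0,0,0],[4.2,0,10.8],255]]}}

```text
clock: 23.15
tcp_pos: [0.5438, -0.2328, 0.0428]
orientation: [-0.002, 0.489, 0.872, 0.0]
wrist_force: [-0.3, -0.1, -0.2]
finger_gap: -0.0
grip_force: 0.0
```

Run:
```python
from h import *
st(); t,r,s=tool(); d=t[:2]-S; print('r,ang',np.hypot(*d),np.degrees(np.arctan2(d[1],d[0])))
rotor('top'); rotor('side')
for a in list(range(125,216,5)): 
    p=np.r_[S+.042*np.array([np.cos(np.radians(a)),np.sin(np.radians(a))]),.045]; print(a,(r.inv().apply(p-t)*100).round(2))
```

```text
t 23.15 tcp [ 0.5438 -0.2328  0.0428] yaw 121.4 z [-0.004  0.002 -1.   ] F [-0.3 -0.1 -0.2] gap -0.0000 j [-0.54  0.44 -0.17  0.96 -0.    0.48]
r,ang 0.04326398019193548 123.18511633583324
top arm phase mod 90 nan 0 arm z nan
side knob 53 z 0.1248 ((0.5663068294525146, -0.2742820382118225), (0.013477655127644539, 0.02919122949242592), 27.24326515197754)
side arm phase mod 90 75.8 168 arm z 0.0792
125 [-0.13 -0.13 -0.22]
130 [-0.17 -0.49 -0.22]
135 [-0.24 -0.85 -0.22]
140 [-0.34 -1.21 -0.22]
145 [-0.47 -1.55 -0.22]
150 [-0.64 -1.88 -0.22]
155 [-0.82 -2.19 -0.22]
160 [-1.04 -2.49 -0.22]
165 [-1.28 -2.76 -0.22]
170 [-1.55 -3.02 -0.22]
175 [-1.83 -3.25 -0.22]
180 [-2.13 -3.45 -0.22]
185 [-2.46 -3.63 -0.22]
190 [-2.79 -3.78 -0.23]
195 [-3.14 -3.9  -0.23]
200 [-3.49 -3.98 -0.23]
205 [-3.85 -4.04 -0.23]
210 [-4.22 -4.06 -0.23]
215 [-4.59 -4.06 -0.23]
  return _methods._mean(a, axis=axis, dtype=dtype,
  ret = ret.dtype.type(ret / rcount)
```

{"method": "carry_out", "body": {"steps": [[[0,0,0],[-0.13,-0.2,-0.1],255],[[0,0,0],[-0.16,-0.45,-0.1],255],[[0,0,0],[-0.2,-0.7,-0.1],255],[[0,0,0],[-0.28,-1.0,-0.1],255],[[0,0,0],[-0.37,-1.28,-0.1],255],[[0,0,0],[-0.47,-1.55,-0.1],255],[[0,0,0],[-0.6,-1.81,-0.1],255],[[0,0,0],[-0.75,-2.07,-0.1],255]]}}

```text
clock: 24.25
tcp_pos: [0.5316, -0.2506, 0.0465]
orientation: [-0.0, 0.489, 0.872, 0.0]
wrist_force: [1.5, 1.3, 0.8]
finger_gap: -0.0002
grip_force: 0.3
```

Run:
```python
from h import *
st(); t,r,s=tool(); d=t[:2]-S; print('r,ang',np.hypot(*d),np.degrees(np.arctan2(d[1],d[0])))
rotor('side')
for a in list(range(155,220,5)): 
    p=np.r_[S+.042*np.array([np.cos(np.radians(a)),np.sin(np.radians(a))]),.045]; print(a,(r.inv().apply(p-t)*100).round(2))
```

```text
t 24.25 tcp [ 0.5316 -0.2506  0.0465] yaw 121.4 z [-0.  0. -1.] F [1.5 1.3 0.8] gap -0.0002 j [-0.58  0.43 -0.18  0.96  0.    0.45]
r,ang 0.04038562425229288 152.87886255527036
side knob 54 z 0.1247 ((0.5652211904525757, -0.27588027715682983), (0.016784992069005966, 0.025760335847735405), 51.7148323059082)
side arm phase mod 90 3.2 195 arm z 0.0798
155 [ 0.05 -0.22  0.15]
160 [-0.16 -0.51  0.15]
165 [-0.4  -0.79  0.15]
170 [-0.67 -1.04  0.15]
175 [-0.95 -1.27  0.15]
180 [-1.26 -1.48  0.15]
185 [-1.58 -1.65  0.15]
190 [-1.91 -1.8   0.15]
195 [-2.26 -1.92  0.15]
200 [-2.61 -2.01  0.15]
205 [-2.98 -2.07  0.15]
210 [-3.34 -2.09  0.15]
215 [-3.71 -2.08  0.15]
```

The rotor turns freely: +17° for about 2 N. Continuing anticlockwise.

{"method": "carry_out", "body": {"steps": [[[0,0,0],[-0.03,-0.33,0.1],255],[[0,0,0],[-0.21,-0.57,0.1],255],[[0,0,0],[-0.4,-0.79,0.1],255],[[0,0,0],[-0.61,-0.99,0.1],255],[[0,0,0],[-0.84,-1.18,0.1],255],[[0,0,0],[-1.07,-1.36,0.1],255],[[0,0,0],[-1.32,-1.52,0.1],255],[[0,0,0],[-1.58,-1.65,0.1],255]]}}

```text
clock: 25.3
tcp_pos: [0.5256, -0.2723, 0.0455]
orientation: [-0.0, 0.489, 0.872, 0.0]
wrist_force: [-0.8, 2.7, 1.8]
finger_gap: -0.0001
grip_force: 0.1
```

{"method": "carry_out", "body": {"steps": [[[0,0,0],[-0.26,-0.12,0],255],[[0,0,0],[-0.54,-0.22,0],255],[[0,0,0],[-0.82,-0.31,0],255],[[0,0,0],[-1.1,-0.37,0],255],[[0,0,0],[-1.4,-0.42,0],255],[[0,0,0],[-1.7,-0.44,0],255],[[0,0,0],[-1.98,-0.44,0],255],[[0,0,0],[-2.13,-0.43,0],255]]}}

```text
clock: 26.3
tcp_pos: [0.5337, -0.2936, 0.0456]
orientation: [0.0, 0.489, 0.872, -0.0]
wrist_force: [-2.4, 0.3, 0.7]
finger_gap: -0.0002
grip_force: 0.1
```

Run:
```python
from h import *
st(); t,r,s=tool(); d=t[:2]-S; print('r,ang',np.hypot(*d),np.degrees(np.arctan2(d[1],d[0])))
rotor('side')
for a in range(210,100,-4): 
    p=np.r_[S+.042*np.array([np.cos(np.radians(a)),np.sin(np.radians(a))]),.045]; print(a,(r.inv().apply(p-t)*100).round(2))
```

```text
t 26.30 tcp [ 0.5337 -0.2936  0.0456] yaw 121.4 z [ 0.001 -0.001 -1.   ] F [-2.4  0.3  0.7] gap -0.0002 j [-0.63  0.46 -0.12  0.98 -0.    0.39]
r,ang 0.04185152902721112 -143.94326764584923
side knob 11 z 0.1301 ((0.5662904977798462, -0.2834177613258362), (0.020283330231904984, 0.009136502631008625), 62.91136932373047)
side arm phase mod 90 51.7 121 arm z 0.0776
210 [ 0.44 -0.03  0.06]
206 [ 0.74 -0.01  0.06]
202 [1.03 0.03 0.06]
198 [1.31 0.09 0.06]
194 [1.6  0.16 0.06]
190 [1.87 0.26 0.06]
186 [2.14 0.38 0.06]
182 [2.4  0.51 0.06]
178 [2.65 0.67 0.06]
174 [2.89 0.84 0.06]
170 [3.12 1.02 0.06]
166 [3.33 1.22 0.06]
162 [3.53 1.44 0.06]
158 [3.71 1.67 0.06]
154 [3.88 1.91 0.06]
150 [4.03 2.16 0.06]
146 [4.16 2.42 0.06]
142 [4.27 2.69 0.06]
138 [4.36 2.97 0.06]
134 [4.44 3.26 0.06]
130 [4.49 3.54 0.06]
126 [4.53 3.84 0.06]
122 [4.54 4.13 0.06]
118 [4.53 4.42 0.06]
114 [4.5  4.71 0.06]
110 [4.46 5.   0.06]
106 [4.39 5.29 0.06]
102 [4.3  5.57 0.06]
```

The rotor has turned +66° anticlockwise. Now back clockwise against the next arm.

{"method": "carry_out", "body": {"steps": [[[0,0,0],[0.6,0,0],255],[[0,0,0],[1.17,0.06,0],255],[[0,0,0],[1.74,0.21,0],255],[[0,0,0],[2.27,0.44,0],255],[[0,0,0],[2.53,0.59,0],255],[[0,0,0],[2.77,0.75,0],255],[[0,0,0],[3.0,0.93,0],255],[[0,0,0],[3.22,1.12,0],255]]}}

```text
clock: 27.35
tcp_pos: [0.5261, -0.2597, 0.0455]
orientation: [0.0, 0.489, 0.872, -0.0]
wrist_force: [0.1, -1.0, 0.3]
finger_gap: -0.0001
grip_force: 0.1
```

{"method": "carry_out", "body": {"steps": [[[0,0,0],[0.21,0.21,0],255],[[0,0,0],[0.4,0.43,0],255],[[0,0,0],[0.58,0.67,0],255],[[0,0,0],[0.74,0.91,0],255],[[0,0,0],[0.88,1.17,0],255],[[0,0,0],[1.0,1.43,0],255],[[0,0,0],[1.1,1.71,0],255],[[0,0,0],[1.18,1.99,0],255]]}}

```text
clock: 28.35
tcp_pos: [0.537, -0.239, 0.0455]
orientation: [-0.0, 0.489, 0.872, 0.0]
wrist_force: [-0.3, -1.0, -0.2]
finger_gap: -0.0003
grip_force: 0.3
```

{"method": "carry_out", "body": {"steps": [[[0,0,0],[0.07,0.29,0],255],[[0,0,0],[0.11,0.58,0],255],[[0,0,0],[0.14,0.87,0],255],[[0,0,0],[0.14,1.16,0],255],[[0,0,0],[0.12,1.45,0],255],[[0,0,0],[0.08,1.74,0],255],[[0,0,0],[0.03,2.03,0],255],[[0,0,0],[-0.01,2.18,0],255]]}}

```text
clock: 29.35
tcp_pos: [0.5557, -0.2279, 0.0455]
orientation: [-0.0, 0.489, 0.872, 0.0]
wrist_force: [-0.5, -0.3, 0.1]
finger_gap: -0.0
grip_force: 0.2
```

Run:
```python
from h import *
st(); t,r,s=tool(); d=t[:2]-S; print('r,ang',np.hypot(*d),np.degrees(np.arctan2(d[1],d[0])))
rotor('side'); tab()
```

```text
t 29.35 tcp [ 0.5557 -0.2279  0.0455] yaw 121.4 z [ 0.  0. -1.] F [-0.5 -0.3  0.1] gap -0.0000 j [-0.52  0.45 -0.15  0.97  0.    0.5 ]
r,ang 0.04279061868647252 106.00733811228918
side knob 54 z 0.1248 ((0.5668089985847473, -0.2752573490142822), (0.013477655127644539, 0.028931261971592903), 27.24326515197754)
side arm phase mod 90 77.8 163 arm z 0.0795
tab 44 [ 0.0895 -0.0044  0.2249]
```

The rotor came back clockwise by about 64° and runs free. I'll back off and rise, then swing the lid by the back of its tab.

{"method": "carry_out", "body": {"steps": [[[0,0,0],[0,-0.7,0],255],[[0,0,0],[0,-0.8,-2],255],[[0,0,0],[0,-0.8,-6],255],[[0,0,0],[0,-0.8,-11],255],[[0,0,-10],[0,-0.8,-16],255],[[0,0,-20],[0,-0.8,-21],255],[[0,0,-30],[0,-0.8,-22.5],255],[[0,0,-40],[0,-0.8,-22.5],255]]}}

```text
clock: 30.45
tcp_pos: [0.5492, -0.233, 0.2729]
orientation: [0.002, 0.159, 0.987, -0.001]
wrist_force: [-0.6, 0.5, -0.2]
finger_gap: 0.0003
grip_force: 0.0
```

Run:
```python
from h import *
st(); print(mach(tool()[0])); rotor('side'); tab(); 
go(world(.111,.003,.265),170.2); go(world(.111,.003,.187),170.2)
```

```text
t 30.45 tcp [ 0.5492 -0.233   0.2729] yaw 161.7 z [ 0.004 -0.002 -1.   ] F [-0.6  0.5 -0.2] gap 0.0003 j [-0.54  0.35  0.27  1.49  0.   -0.22]
[-0.0241791   0.03236729  0.27288114]
side knob 49 z 0.1253 ((0.5662894248962402, -0.2742484509944916), (0.01347765140235424, 0.0266618300229311), 27.243139266967773)
side arm phase mod 90 77.9 162 arm z 0.0806
tab 45 [ 0.0896 -0.0047  0.2243]
turn [-0.   0.1 -8.8] shift cm [-13.89  -0.86   0.62]
turn [-0.   0.1 -8.8] shift cm [-13.88  -0.86   8.42]
```

{"method": "carry_out", "body": {"steps": [[[0,0,-8.8],[-5,-0.3,0.6],255],[[0,0,-8.8],[-10,-0.6,0.6],255],[[0,0,-8.8],[-14.3,-0.86,0.6],255],[[0,0,-8.8],[-14.3,-0.86,0.6],255],[[0,0,-8.8],[-14.3,-0.86,3],255],[[0,0,-8.8],[-14.3,-0.86,5.5],255],[[0,0,-8.8],[-14.3,-0.86,7.2],255],[[0,0,-8.8],[-14.3,-0.86,7.2],255]]}}

```text
clock: 31.55
tcp_pos: [0.6794, -0.285, 0.1975]
orientation: [-0.002, 0.086, 0.996, 0.001]
wrist_force: [-0.5, 0.1, 0.7]
finger_gap: -0.0003
grip_force: 0.0
```

```bash
cat > arc.py <<'E'
from h import *
def way(th,h=.0115,off=.033,Hx=.078):
    s,c=np.sin(th),np.cos(th); P=(Hx-.160*c+.007*s, .065+.160*s+.007*c)
    cx=P[0]+h*max(s,0)+.001*(1-s); f=cx-h-Hx
    if c<.08: zt=.221-max(0,(1.57-th))*.02
    else:
        a=min((.007*s-f)/c,.166); zt=.065+a*s+.007*c
        if a<.154: zt=max(zt,0)
    # rear-bottom corner clearance to slope in lid frame
    b=np.array([cx+h-Hx,zt-.065]); al=b@[-c,s]; n=b@[s,c]
    return cx,zt-off,al-(.150-.47*n)
if __name__=='__main__':
    t,r,_=tool(); st(); print(mach(t))
    for d in range(92,-5,-4):
        cx,z,cl=way(np.radians(d)); print(d,'mx %.4f z %.4f clear %.4f'%(cx,z,cl),(r.inv().apply(world(cx,.003,z)-t)*100).round(2))
E
python3 arc.py
```

```text
t 31.55 tcp [ 0.6794 -0.285   0.1975] yaw 170.1 z [-0.003  0.002 -1.   ] F [-0.5  0.1  0.7] gap -0.0003 j [-0.51  0.67  0.6   1.51  0.   -0.33]
[0.11300018 0.00327134 0.19745564]
92 mx 0.1021 z 0.1880 clear 0.0213 [ 1.09 -0.03  0.95]
88 mx 0.0909 z 0.1873 clear 0.0184 [ 2.21 -0.03  1.02]
84 mx 0.0797 z 0.1924 clear 0.0222 [ 3.33 -0.03  0.52]
80 mx 0.0685 z 0.1917 clear 0.0209 [ 4.45 -0.04  0.59]
76 mx 0.0573 z 0.1902 clear 0.0195 [ 5.57 -0.04  0.75]
72 mx 0.0462 z 0.1879 clear 0.0181 [ 6.68 -0.04  0.98]
68 mx 0.0353 z 0.1849 clear 0.0167 [ 7.77 -0.04  1.29]
64 mx 0.0246 z 0.1811 clear 0.0153 [ 8.84 -0.04  1.67]
60 mx 0.0142 z 0.1765 clear 0.0140 [ 9.88 -0.05  2.13]
56 mx 0.0040 z 0.1712 clear 0.0126 [10.89 -0.05  2.66]
52 mx -0.0057 z 0.1652 clear 0.0113 [11.86 -0.05  3.26]
48 mx -0.0151 z 0.1586 clear 0.0100 [12.79 -0.05  3.93]
44 mx -0.0239 z 0.1513 clear 0.0087 [13.68 -0.06  4.66]
40 mx -0.0323 z 0.1434 clear 0.0075 [14.51 -0.06  5.46]
36 mx -0.0402 z 0.1349 clear 0.0064 [15.29 -0.06  6.31]
32 mx -0.0474 z 0.1258 clear 0.0053 [16.02 -0.06  7.22]
28 mx -0.0541 z 0.1161 clear 0.0042 [16.68 -0.07  8.19]
24 mx -0.0600 z 0.1059 clear 0.0032 [17.27 -0.07  9.21]
20 mx -0.0654 z 0.0954 clear 0.0024 [17.8  -0.07 10.27]
16 mx -0.0700 z 0.0845 clear 0.0017 [18.26 -0.07 11.36]
12 mx -0.0739 z 0.0734 clear 0.0012 [18.64 -0.07 12.47]
8 mx -0.0770 z 0.0620 clear 0.0009 [18.95 -0.08 13.61]
4 mx -0.0794 z 0.0506 clear 0.0007 [19.19 -0.08 14.75]
0 mx -0.0810 z 0.0390 clear 0.0008 [19.35 -0.08 15.91]
-4 mx -0.0810 z 0.0274 clear 0.0002 [19.35 -0.08 17.07]
```

{"method": "carry_out", "body": {"steps": [[[0,0,0],[0,0,1.0],255],[[0,0,0],[1.1,0,1.0],255],[[0,0,0],[2.2,0,1.0],255],[[0,0,0],[3.3,0,0.8],255],[[0,0,0],[4.4,0,0.75],255],[[0,0,0],[5.6,0,0.8],255],[[0,0,0],[6.7,0,1.0],255],[[0,0,0],[7.8,0,1.3],255]]}}

```text
clock: 32.55
tcp_pos: [0.605, -0.2729, 0.1865]
orientation: [0.001, 0.086, 0.996, -0.0]
wrist_force: [1.5, 0.2, -0.4]
finger_gap: -0.0001
grip_force: 0.6
```

```bash
python3 -c "from h import *; tab()"; python3 arc.py | sed -n '1,2p;8,30p'
```

```text
tab 31 [ 0.0243 -0.0053  0.2165]
t 32.60 tcp [ 0.6035 -0.2725  0.1862] yaw 170.2 z [ 0.001 -0.001 -1.   ] F [-0.2  0.6 -0. ] gap -0.0003 j [-0.55  0.49  0.28  1.35 -0.   -0.37]
[0.03609097 0.00272395 0.1862498 ]
72 mx 0.0462 z 0.1879 clear 0.0181 [-1.01  0.03 -0.17]
68 mx 0.0353 z 0.1849 clear 0.0167 [0.08 0.03 0.14]
64 mx 0.0246 z 0.1811 clear 0.0153 [1.15 0.03 0.52]
60 mx 0.0142 z 0.1765 clear 0.0140 [2.19 0.03 0.97]
56 mx 0.0040 z 0.1712 clear 0.0126 [3.21 0.03 1.5 ]
52 mx -0.0057 z 0.1652 clear 0.0113 [4.18 0.03 2.1 ]
48 mx -0.0151 z 0.1586 clear 0.0100 [5.12 0.03 2.76]
44 mx -0.0239 z 0.1513 clear 0.0087 [6.01 0.03 3.49]
40 mx -0.0323 z 0.1434 clear 0.0075 [6.84 0.03 4.28]
36 mx -0.0402 z 0.1349 clear 0.0064 [7.63 0.03 5.13]
32 mx -0.0474 z 0.1258 clear 0.0053 [8.36 0.03 6.04]
28 mx -0.0541 z 0.1161 clear 0.0042 [9.02 0.03 7.01]
24 mx -0.0600 z 0.1059 clear 0.0032 [9.62 0.03 8.02]
20 mx -0.0654 z 0.0954 clear 0.0024 [10.15  0.03  9.08]
16 mx -0.0700 z 0.0845 clear 0.0017 [10.62  0.03 10.17]
12 mx -0.0739 z 0.0734 clear 0.0012 [11.01  0.03 11.28]
8 mx -0.0770 z 0.0620 clear 0.0009 [11.32  0.03 12.41]
4 mx -0.0794 z 0.0506 clear 0.0007 [11.56  0.03 13.56]
0 mx -0.0810 z 0.0390 clear 0.0008 [11.72  0.03 14.71]
-4 mx -0.0810 z 0.0274 clear 0.0002 [11.73  0.03 15.87]
```

The lid follows the finger (about 68°). Continuing along the arc.

{"method": "carry_out", "body": {"steps": [[[0,0,0],[1.15,0,0.5],255],[[0,0,0],[2.2,0,0.95],255],[[0,0,0],[3.2,0,1.5],255],[[0,0,0],[4.2,0,2.1],255],[[0,0,0],[5.1,0,2.8],255],[[0,0,0],[6.0,0,3.5],255],[[0,0,0],[6.9,0,4.3],255],[[0,0,0],[7.7,0,5.1],255]]}}

```text
clock: 33.6
tcp_pos: [0.525, -0.2591, 0.137]
orientation: [-0.002, 0.086, 0.996, -0.001]
wrist_force: [-13.7, 3.1, 13.7]
finger_gap: 0.0001
grip_force: 9.6
```

```bash
python3 -c "from h import *; tab()"; python3 arc.py | sed -n '1,2p;15,30p'
```

```text
tab 1 [0.0175 0.0237 0.5952]
t 33.65 tcp [ 0.5237 -0.2588  0.1356] yaw 170.1 z [-0.007 -0.    -1.   ] F [-14.5   0.6  12.6] gap 0.0001 j [-0.59  0.36 -0.05  1.17 -0.   -0.42]
[-0.04495096  0.00262561  0.13555048]
44 mx -0.0239 z 0.1513 clear 0.0087 [-2.09  0.04 -1.59]
40 mx -0.0323 z 0.1434 clear 0.0075 [-1.26  0.04 -0.79]
36 mx -0.0402 z 0.1349 clear 0.0064 [-0.48  0.04  0.07]
32 mx -0.0474 z 0.1258 clear 0.0053 [0.24 0.04 0.98]
28 mx -0.0541 z 0.1161 clear 0.0042 [0.9  0.04 1.95]
24 mx -0.0600 z 0.1059 clear 0.0032 [1.49 0.04 2.97]
20 mx -0.0654 z 0.0954 clear 0.0024 [2.01 0.04 4.03]
16 mx -0.0700 z 0.0845 clear 0.0017 [2.47 0.04 5.12]
12 mx -0.0739 z 0.0734 clear 0.0012 [2.85 0.04 6.24]
8 mx -0.0770 z 0.0620 clear 0.0009 [3.16 0.04 7.37]
4 mx -0.0794 z 0.0506 clear 0.0007 [3.39 0.05 8.52]
0 mx -0.0810 z 0.0390 clear 0.0008 [3.54 0.05 9.68]
-4 mx -0.0810 z 0.0274 clear 0.0002 [ 3.54  0.05 10.84]
```

Run:
```python
from h import *
for n in ('side','wrist','top'):
    im,w=cloud(n); q=mach(w); b=cv2.inRange(cv2.cvtColor(im,cv2.COLOR_RGB2HSV),(100,80,20),(135,255,255))>0
    k=b&(abs(q[...,1])<.04)&(q[...,0]>-.14)&(q[...,0]<.06)&(q[...,2]>.1)&(q[...,2]<.24); print(n,k.sum(),np.median(q[k],0) if k.any() else '')
    for l in q[k][::max(1,k.sum()//8)]: print('  ',l.round(3))
    if n=='side': c=im[170:280,215:365]
save('f1',c,5)
```

```text
side 48 [-0.05211923 -0.01451534  0.15358977]
   [-0.055  0.005  0.156]
   [-0.052 -0.     0.154]
   [-0.055 -0.007  0.155]
   [-0.05  -0.009  0.153]
   [-0.048 -0.009  0.151]
   [-0.057 -0.018  0.153]
   [-0.054 -0.023  0.155]
   [-0.052 -0.026  0.155]
wrist 1230 [-0.05416583 -0.00150646  0.15554925]
   [-0.057 -0.025  0.154]
   [-0.057  0.015  0.155]
   [-0.056  0.004  0.155]
   [-0.055 -0.008  0.156]
   [-0.054 -0.02   0.156]
   [-0.053  0.018  0.157]
   [-0.052  0.008  0.156]
   [-0.05  -0.002  0.155]
   [-0.048  0.02   0.154]
top 0
```

View pics/f1.png

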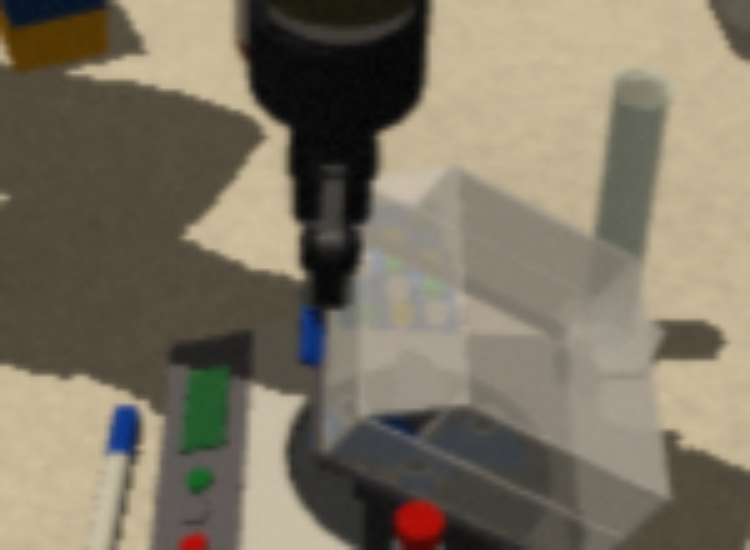

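The picture shows the lid at about 33°, with the blue tab at (312,335) and the finger just behind it, wedged on the sloping front. I'll lift, shift forward onto the tab's top and press down along the arc.

{"method": "carry_out", "body": {"steps": [[[0,0,0],[0.3,0,-1.2],255],[[0,0,0],[2.2,0,-1.2],255],[[0,0,0],[2.2,0,0],255],[[0,0,0],[2.3,0,0.8],255],[[0,0,0],[2.4,0,1.4],255],[[0,0,0],[2.7,0,2.05],255],[[0,0,0],[3.0,0,2.7],255],[[0,0,0],[3.3,0,3.35],255]]}}

```text
clock: 34.8
tcp_pos: [0.4961, -0.2538, 0.1005]
orientation: [0.0, 0.085, 0.996, 0.0]
wrist_force: [0.0, 0.0, 1.3]
finger_gap: -0.0001
grip_force: 0.4
```

```bash
cat > bt.py <<'E'
from h import *
st(); print('tool',mach(tool()[0]).round(4))
im,w=cloud('wrist'); q=mach(w); b=cv2.inRange(cv2.cvtColor(im,cv2.COLOR_RGB2HSV),(100,80,20),(135,255,255))>0
k=b&(abs(q[...,1])<.03)&(q[...,0]>-.12)&(q[...,0]<-.045)&(q[...,2]>.064)&(q[...,2]<.2); m=np.median(q[k],0); print('tab',k.sum(),m.round(4),'deg',np.degrees(np.arctan2(m[2]-.065,.078-m[0]))-2.5)
E
python3 bt.py
```

```text
t 34.80 tcp [ 0.4961 -0.2538  0.1005] yaw 170.2 z [ 0.  0. -1.] F [0.  0.  1.3] gap -0.0001 j [-0.62  0.33 -0.19  1.06  0.   -0.45]
tool [-0.0729  0.0028  0.1005]
tab 503 [-0.0689 -0.0172  0.1286] deg 20.89368337905521
```

{"method": "carry_out", "body": {"steps": [[[0,0,0],[0.35,0,0.5],255],[[0,0,0],[0.55,0,1.2],255],[[0,0,0],[0.75,0,1.9],255],[[0,0,0],[0.95,0,2.6],255],[[0,0,0],[1.05,0,3.3],255],[[0,0,0],[1.15,0,4.0],255],[[0,0,0],[1.25,0,4.6],255],[[0,0,0],[1.3,0,5.0],255]]}}

```text
clock: 35.85
tcp_pos: [0.4834, -0.2517, 0.0506]
orientation: [0.0, 0.085, 0.996, 0.0]
wrist_force: [0.2, 0.4, 0.5]
finger_gap: -0.0001
grip_force: 0.2
```

```bash
python3 bt.py
```

```text
t 35.85 tcp [ 0.4834 -0.2517  0.0506] yaw 170.2 z [ 0.  0. -1.] F [0.2 0.4 0.5] gap -0.0001 j [-0.63  0.35 -0.29  0.93  0.   -0.46]
tool [-0.0858  0.0028  0.0506]
tab 533 [-0.0798 -0.0174  0.0799] deg 2.883860913294173
```

{"method": "carry_out", "body": {"steps": [[[0,0,0],[0,0,0.15],255],[[0,0,0],[0,0,0.3],255],[[0,0,0],[0,0,0.45],255],[[0,0,0],[0,0,0.6],255],[[0,0,0],[0,0,0.75],255],[[0,0,0],[0,0,0.9],255],[[0,0,0],[0,0,1.0],255],[[0,0,0],[0,0,1.0],255]]}}

```text
clock: 36.9
tcp_pos: [0.4835, -0.2519, 0.0423]
orientation: [0.0, 0.085, 0.996, -0.0]
wrist_force: [-3.1, 1.6, 10.8]
finger_gap: 0.0001
grip_force: 4.9
```

```bash
python3 bt.py
```

```text
t 36.90 tcp [ 0.4835 -0.2519  0.0423] yaw 170.2 z [ 0.001 -0.001 -1.   ] F [-3.1  1.6 10.8] gap 0.0001 j [-0.63  0.36 -0.3   0.91 -0.   -0.46]
tool [-0.0857  0.0026  0.0423]
tab 571 [-0.0799 -0.0174  0.0719] deg 0.01181353231193727
```

Shut: tab top at 0.072, 0.0°, with a firm 11 N reaction. Lifting away and checking.

{"method": "carry_out", "body": {"steps": [[[0,0,0],[0.2,0,-0.5],255],[[0,0,0],[1,0,-2],255],[[0,0,0],[2,0,-5],255],[[0,0,0],[4,0,-9],255],[[0,0,0],[6,0,-13],255],[[0,0,0],[7,0,-16],255],[[0,0,0],[7,0,-17],255],[[0,0,0],[7,0,-17],255]]}}

```text
clock: 37.95
tcp_pos: [0.4149, -0.2402, 0.2114]
orientation: [0.001, 0.085, 0.996, -0.0]
wrist_force: [1.2, -0.7, -0.2]
finger_gap: 0.0
grip_force: 0.0
```

```bash
python3 bt.py
python3 - <<'E'
from h import *
D=np.load('/tmp/top.npz'); a=D['im'].astype(int); b,w=cloud('top')
def bl(im,lo,hi,box):
    x0,x1,y0,y1=box; m=cv2.inRange(cv2.cvtColor(im.astype(np.uint8),cv2.COLOR_RGB2HSV)[y0:y1,x0:x1],lo,hi); v,u=np.where(m>0); return len(u),u.mean().round(1)+x0,v.mean().round(1)+y0
for n,lo,hi,box in [('flask stopper',(0,150,90),(8,255,255),(400,430,165,195)),('rack',(100,120,30),(130,255,255),(270,322,155,195)),('marker',(100,120,30),(130,255,255),(315,335,225,240)),('film',(15,180,60),(30,255,255),(165,215,220,265)),('bottle',(0,100,20),(20,255,140),(185,218,170,202))]:
    print(n,bl(D['im'],lo,hi,box),bl(b,lo,hi,box))
E
```

```text
t 37.95 tcp [ 0.4149 -0.2402  0.2114] yaw 170.2 z [ 0.001 -0.001 -1.   ] F [ 1.2 -0.7 -0.2] gap 0.0000 j [-0.69  0.12 -0.17  1.27  0.   -0.52]
tool [-0.1553  0.0024  0.2114]
tab 101 [-0.0801 -0.0174  0.0718] deg -0.03064194122315378
flask stopper (45, np.float64(416.0), np.float64(178.0)) (0, np.float64(nan), np.float64(nan))
rack (561, np.float64(294.5), np.float64(175.8)) (569, np.float64(294.8), np.float64(175.9))
marker (41, np.float64(325.1), np.float64(232.9)) (41, np.float64(325.1), np.float64(232.9))
film (584, np.float64(188.7), np.float64(241.2)) (575, np.float64(188.5), np.float64(241.1))
bottle (290, np.float64(201.5), np.float64(186.2)) (292, np.float64(201.5), np.float64(186.2))<stdin>:4: RuntimeWarning: Mean of empty slice.
  ret = ret.dtype.type(ret / rcount)
```

```bash
python3 - <<'E'
from h import *
a=np.load('/tmp/side.npz')['im']; b,w=cloud('side')
for im in (a,b):
    m=cv2.inRange(cv2.cvtColor(im,cv2.COLOR_RGB2HSV),(0,150,90),(8,255,255))[260:290,280:320]; v,u=np.where(m>0); print(len(u),u.mean(),v.mean())
E
python3 -c "
from h import *
print(env.hand_in())"
```

```text
65 18.43076923076923 13.63076923076923
67 18.432835820895523 13.64179104477612
the job is handed in; nothing more can be done
None
```

The job is handed in at about 38 s of the 72 s allowed. The lid went fully back, the rotor was seated home on the spindle and rocked about 66° anticlockwise and 64° back, and the lid is shut. Rack, flask, marker, box and bottle have not moved, the cylinder, beaker and dish weren't re-measured, and one early lid push peaked at about 39 N, just under the 40 N limit.

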